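# Shut and latch the gate of a bench chip guard

### The arm

A 6-joint arm with a two-finger parallel gripper is mounted at the origin on the work surface; the furniture and walls round the work are solid. World frame = base frame: x ahead of the robot, y to its left, z up, the work surface at z = 0. Lengths are in m, angles in rad, forces in N, time in s.
With the tool pointing down it reaches from about 0.3 to 0.85 m from the base axis. Payload 5.4 kg.
Tool frame: the origin (TCP) lies midway between the tips of the shut fingers; the grasp point (between the pads) lies behind it (r.tcp_to_grasp is the z of the grasp point in the tool frame, in m); z points along the fingers, y is the direction in which the jaws open and shut (so a half turn about z gives the same grasp; the last joint's range is limited). The gripper opens to 85 mm and grips with 20 to 120 N. Pads are 22 mm wide; open, the fingers measure 114 mm over their backs; the gripper's body (76 mm by 85 mm) begins 54 mm behind the grasp point. The pads swing forward as they close: fully open they stand 13 mm farther back than shut.
Start: joints at [-1.349, 0.158, 1.597, -0, 1.386, -0.21], TCP at [0.241, -0.522, 0.231] pointing down, gripper open.
Joint ranges: [-2.91, 2.91], [-0.94, 2.29], [0.18, 2.7], [-1.29, 4.43], [0.17, 2.64], [-3, 3]. Speed limits (rad/s): [2.57, 2.57, 3.14, 3.14, 3.14, 3.14].

### API

Orientations are given as a rotation vector (axis times angle).
In Python, from plant import r gives the robot as it stands. The module is installed in compiled form; this text tells all that it offers.
- The arm moves only by the shell command python3 -m inch 'ROWS' [OPENING] [FORCE]. ROWS is JSON, a list of rows, each a list of 6 numbers: the shift along the tool's x, y, z in mm, then the turn, a rotation vector about the tool's x, y, z in degrees. In form: [[x, y, z, rx, ry, rz], ...]. A call has 1 to 20 rows; each row is the pose to reach, as a shift and turn from the pose commanded when the call began, along the tool's axes at that moment; what a row does not reach only later rows make up. A row lasts 1/10 s, in which the tool goes at most 50 mm and 8.59 degrees, less where a joint would pass 70% of its speed; a pose out of reach is approached as far as the arm can. A call with a gripper value outside its range is refused whole. OPENING is the opening, from 0 (shut) to 1 (fully open), set as the call begins (- or left out, the last holds). The fingers move at their own pace and stop on an object; FORCE is the grip in N (left out, the last holds). Time passes only in rows, so rows that repeat a pose let the fingers close. It gives the time, the measured TCP pose, the force and the opening at its end, in the units of the state.
- r.get_obs(): the state, without advancing time (a new reading comes with each control period).
- r.camera(name): name is "side" or "top" or "wrist"; returns the picture (480x640x3 uint8, blue, green, red); there is no depth.
- r.camera_info(name): a dict with "vfov" (degrees; the focal length in pixels is half the picture's height over the tangent of half this angle, whatever the lens; pixels are square), "cx", "cy" (the principal point, pixels), "R" (3x3) and "t" (3): a world point X has camera coordinates R X + t. Camera axes: x right, y down, z forward; pixel columns grow to the right and rows downward; lengths in m; the calibration is good to about 2 mm. The wrist camera is an equidistant fisheye: a pixel r from the principal point sees the ray r / f radians off the axis. A picture is of the moment at which its call begins: read the wrist's pose just before it. camera_info takes no time and is no camera call; for the wrist camera it gives the pose at the moment of the call.
- r.job_done(): hands the job in, once; it reports no verdict.
The state is a dict: "time": time; "joint_positions": joint angles; "dq": joint speeds; "tau": joint torques, N m; "position": TCP position; "orientation": TCP orientation; "wrist_force": force on the tool from outside, world axes, zero at the start; "torque": the same for the moment, N m; "grip_width": finger opening in m.
Only numpy, scipy, OpenCV 4.12 (cv2) and the standard library are available. Lean on these libraries where they do the work, as an engineer would, in place of code of your own. Each camera call takes 0.05 s, during which the arm holds its last target.

### The job

The little gate of the chip guard on the bench has been left ajar. Take its latch bar by the upright tab, lift the bar clear over the catch on the latch post, swing the gate gently home against the rubber buffer, and let the bar drop fully down behind the catch so that the gate stays latched by itself. Do not slam or force the gate or the bar against the post, catch or buffer, and leave the V-block and the bush inside the guard where they are.

Things in the scene. Friction and masses are not known exactly. Their poses are not given: they have to be found in the camera images.
- guard: Chip guard: low fence 230 mm wide, 115 deep, 100 high, grey posts and rails, clear panels on three sides, open on top, fixed to the bench at a varying place and yaw. Origin: on the bench, middle of the gate opening, in the plane of the shut gate; x points into the guard, y along the opening from hinge to latch post, z up.
- gate_hinge (a point): The gate's upright hinge line at bench height, at (0, -100, 0) mm in the guard's frame.
- gate (a joint): Gate angle about the hinge line, rad: 0 nominally shut, grows as it swings out towards guard -x (anticlockwise from above); starts 0.5 to 1.0. Aluminium frame with clear panel, 16 mm thick (8 either side of the plane through the hinge line), out to 173 mm from the hinge, with a tongue to 200 mm, 15 to 109 mm above the bench. Turns easily, stays where left.
- bar (a joint): Angle of the latch bar, rad: 0 level on its rest (at the start), grows as its free end is lifted, up to 0.6. Steel bar 8 mm thick, 16 high, along the outer face of the gate; level, it spans 90 to 106 mm above the bench and its free end reaches 205 mm from the hinge line, past the gate's edge to the catch. It falls by its own weight, about 180 g.
- bar_pivot (a point): Pin on which the bar pivots freely, square to the gate: 45 mm from the hinge line along the gate, 98 mm above the bench, in the bar's middle plane, which lies 16 mm outside the gate's middle plane.
- tab_top (a point): Middle of the top of the bar's upright steel tab: 12 mm thick (square to the gate, centred on the bar's middle plane), 24 mm wide (along the gate), rigid with the bar, 105 mm along it from the pivot; its top is 70 mm above the pivot with the bar level, 168 mm above the bench, 59 mm above the gate's top. Pinched across its thickness it can tilt between the fingers as the bar lifts.
- post: Grey latch post 26 x 24 x 68 mm, fixed to the guard at (18, 118, 0) mm, where its origin lies at bench height; axes as the guard. On it sits a steel carriage that carries catch and buffer together, clamped anywhere up to 16 mm either way along x from its middle setting. The setting is not reported: it must be felt. Forcing anything against the post, catch or buffer is to be avoided.
- catch_mid (a point): Top of the catch lip's inner face, for the carriage's middle setting. The lip is square-edged, 22 mm thick towards -x, 30 mm along y, top 104 mm above the bench: the bar must be lifted past angle 0.10 to clear it. Bar dropped behind it rests at gate angle 0 for the middle setting, up to 0.09 rad either way for others. A web 80 mm high lies below the bar.
- buffer_mid (a point): Tip of the sprung rubber buffer, for the middle setting: meets a tongue on the gate's free edge 192 mm from the hinge, 50 mm high; 3 N per mm, damped (0.15 N per mm/s), 14 mm travel. The bar clears the lip only when the buffer is pressed with 6 to 9 N (8 to 12 N at the tab). Let go too early, the gate is pushed out again; once latched, the buffer holds the bar against the lip.
- v_block: Steel V-block, 40 x 48 x 36 mm, standing loose inside the guard; origin in the middle of its underside. A bystander.
- bush: Turned steel bush, 24 mm in diameter, 30 mm high, standing loose inside the guard; origin in the middle of its underside. A bystander.

How it is judged:
On the way, in this order (a step that is already met when the one before it is completed fails the run):
1. the latch bar is lifted by more than the catch's height (bar angle above 0.10 rad) (value of joint bar above 0.1 rad), for 0.05 s.
2. with the bar still up, the gate is swung in over the catch until it bears on the buffer (gate angle below 0.13 rad) (value of joint gate below 0.13 rad and value of joint bar above 0.05 rad and contact force between post and anything else above 1 N), for 0.05 s.
At the end, for the whole second after the job is handed in: The gate is shut (gate angle below 0.12 rad) and at rest, the bar has dropped fully (bar angle below 0.025 rad), and the bar is held behind the catch by the buffer's push (the gate and bar bear on catch and buffer with more than 2 N, hands off) (value of joint gate below 0.12 rad and value of joint bar below 0.025 rad and contact force between post and anything else above 2 N and velocity of joint gate between -0.05 and 0.05 rad/s and velocity of joint bar below 0.1 rad/s); the robot touches nothing.
It fails at once if the gate, the bar or the robot bears on the latch post, its catch or its buffer with more than 25 N (contact force between post and anything else above 25 N).
It fails at once if the V-block is moved more than 15 mm (distance of v_block from where it was at the start of the episode above 0.015 m).
It fails at once if the bush is moved more than 15 mm (distance of bush from where it was at the start of the episode above 0.015 m).
It also fails if it takes over 64 s, if anything falls off the work surface, if the arm or the gripper's body presses on something with over 40 N, if the wrist force passes 120 N, or if a joint passes its speed limit or range.

## Working session

There is one attempt and no reset: what is moved stays moved. The work goes in short steps, Python scripts to look and compute and a shell command to move; the robot and the scene stay as the last step left them, time stands still between calls to the robot, and variables do not carry over. Pictures are saved under pics/ and viewed, and the job is handed in when it is done.

```bash
mkdir -p pics; ls; python3 - <<'E'
from plant import r
import cv2,numpy as np
np.set_printoptions(precision=4,suppress=True)
o=r.get_obs()
print({k:np.round(v,4) for k,v in o.items()}, r.tcp_to_grasp)
for n in ["side","top","wrist"]:
    i=r.camera_info(n); print(n,i)
    cv2.imwrite(f"pics/{n}0.png",r.camera(n))
E
```

```text
pics
{'time': np.float64(0.0), 'joint_positions': array([-1.3491,  0.159 ,  1.5983, -0.    ,  1.3862, -0.2101]), 'dq': array([-0.0008, -0.001 , -0.0001, -0.0007,  0.0016, -0.0001]), 'tau': array([  0.001 , -39.5997, -33.1424,  -0.0002,   0.0084,  -0.    ]), 'position': array([ 0.2405, -0.5216,  0.2303]), 'orientation': array([-3.0668, -0.6726,  0.    ]), 'wrist_force': array([-0.2954,  0.3179,  0.2859]), 'torque': array([-0.0249,  0.0027,  0.0219]), 'grip_width': np.float64(0.0856)} -0.0187
side {'vfov': 46.91252793402404, 'cx': 322.15364536012953, 'cy': 227.72791195125137, 'R': array([[ 0.9993, -0.0299, -0.024 ],
       [-0.0341, -0.4086, -0.9121],
       [ 0.0175,  0.9122, -0.4093]]), 't': array([-0.5741,  0.2099,  0.707 ])}
top {'vfov': 42.59479040543696, 'cx': 324.083350845111, 'cy': 245.39032803003158, 'R': array([[ 0.0186, -0.9998,  0.0004],
       [-0.9777, -0.0182, -0.2094],
       [ 0.2094,  0.0035, -0.9778]]), 't': array([0.1688, 0.5702, 0.8699])}
wrist {'vfov': 65.70646984690485, 'cx': 321.6590240106032, 'cy': 238.90244484560944, 'R': array([[ 0.4185, -0.9082, -0.0017],
       [-0.8676, -0.4004,  0.2948],
       [-0.2684, -0.1219, -0.9556]]), 't': array([-0.5744, -0.0369,  0.379 ])}
```

View pics/side0.png

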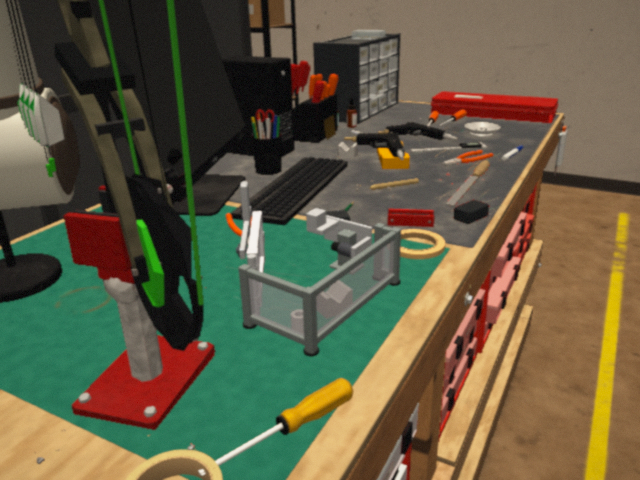

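View pics/top0.png

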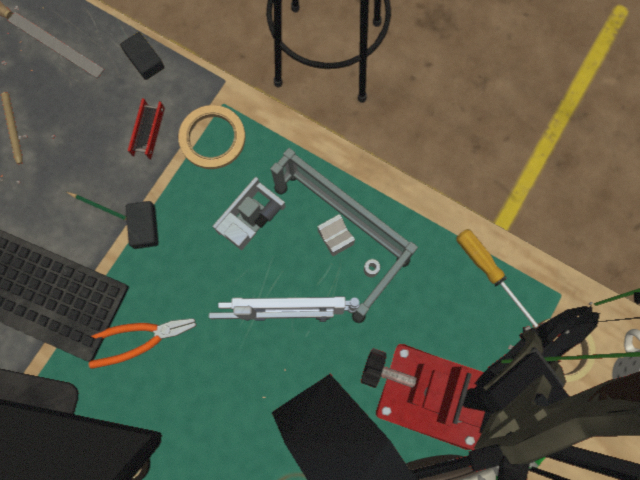

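View pics/wrist0.png

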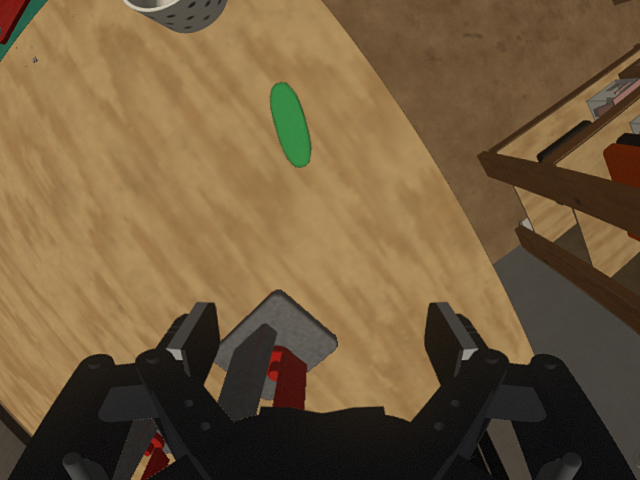

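```bash
cat > h.py <<'E'
import numpy as np,cv2
from scipy.spatial.transform import Rotation as Ro
def ray(i,u,v):
    f=240/np.tan(np.radians(i["vfov"])/2)
    d=np.array([(u-i["cx"])/f,(v-i["cy"])/f,1.]); 
    R=np.array(i["R"]);t=np.array(i["t"])
    return -R.T@t, R.T@d
def atz(i,u,v,z):
    c,d=ray(i,u,v); return c+d*(z-c[2])/d[2]
def proj(i,X,fish=False):
    f=240/np.tan(np.radians(i["vfov"])/2)
    p=np.array(i["R"])@np.asarray(X,float)+np.array(i["t"])
    if fish:
        rr=np.hypot(p[0],p[1]);th=np.arctan2(rr,p[2]);s=f*th/rr
        return np.array([i["cx"]+p[0]*s,i["cy"]+p[1]*s])
    return np.array([i["cx"]+f*p[0]/p[2],i["cy"]+f*p[1]/p[2]])
E
python3 - <<'E'
import cv2
a=cv2.imread("pics/top0.png")[140:340,195:435]
cv2.imwrite("pics/top0z.png",cv2.resize(a,(720,600),interpolation=cv2.INTER_CUBIC))
a=cv2.imread("pics/side0.png")[170:370,210:450]
cv2.imwrite("pics/side0z.png",cv2.resize(a,(720,600),interpolation=cv2.INTER_CUBIC))
E
```

```text
(no output)
```

View pics/top0z.png

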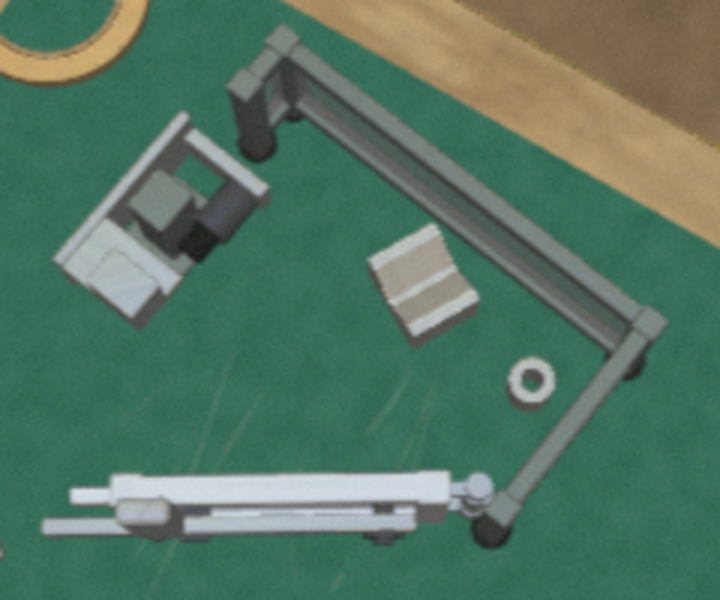

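View pics/side0z.png

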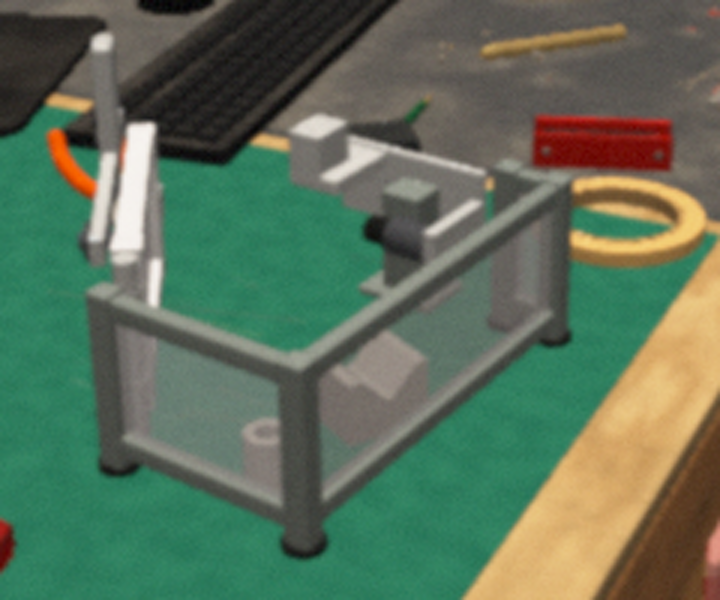

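```bash
python3 - <<'E'
from h import *
from plant import r
np.set_printoptions(precision=4,suppress=True)
i=r.camera_info("top")
z=lambda a,b:(195+a/3-0.33,140+b/3-0.33)
P=lambda a,b,h:atz(i,*z(a,b),h)
A=P(284,40,.1);B=P(650,322,.1);C=P(503,507,.1);D=P(247,83,.1)
print(A,B,C,D,"AB",np.linalg.norm(A-B),"BC",np.linalg.norm(B-C))
H=P(481,484,.11);T=P(143,507,.168);print("hinge",H,"tab",T, "dist",np.linalg.norm((H-T)[:2]))
e1=P(112,490,.109);e2=P(450,482,.109);print("gate ends",e1,e2,np.linalg.norm(e1-e2))
b1=P(43,527,.106);b2=P(415,522,.106);print("bar",b1,b2)
v=A-B;print("guard y yaw",np.arctan2(v[1],v[0]), np.arctan2(*( -(C-B))[[1,0]]))
E
```

```text
[0.6985 0.2337 0.1   ] [0.5584 0.0532 0.1   ] [0.468  0.1235 0.1   ] [0.6757 0.2513 0.1   ] AB 0.2285121088797748 BC 0.1145321045938172
hinge [0.4775 0.1344 0.11  ] tab [0.4576 0.2839 0.168 ] dist 0.15086292802276283
gate ends [0.4716 0.3067 0.109 ] [0.4783 0.1488 0.109 ] 0.15801976759061054
bar [0.454  0.3385 0.106 ] [0.4596 0.1649 0.106 ]
guard y yaw 0.9108194951284603 -0.6604891081593712
```

```bash
python3 - <<'E'
from h import *
from plant import r
np.set_printoptions(precision=3,suppress=True)
for n in ["side","top"]:
    i=r.camera_info(n); print(n,"centre",-np.array(i["R"]).T@i["t"])
    for X in [(0,0,0),(0,0,.15),(0,0,.4),(.24,-.52,.23),(.24,-.52,.4)]: print(X,proj(i,X))
i=r.camera_info("side")
for p in [(75,408),(150,420),(212,345),(135,335)]: print("base",p,atz(i,*p,0.01))
i=r.camera_info("top")
for p in [(405,350),(380,412),(472,440),(490,370),(372,365),(330,380),(280,410),(375,440)]: print("basetop",p,atz(i,*p,0.01))
E
```

```text
side centre [ 0.569 -0.576  0.467]
(0, 0, 0) [-127.013  391.908]
(0, 0, 0.15) [-172.807  290.31 ]
(0, 0, 0.4) [-272.131   69.952]
(0.24, -0.52, 0.23) [-934.641 1019.739]
(0.24, -0.52, 0.4) [-2161.226   600.57 ]
top centre [0.372 0.176 0.97 ]
(0, 0, 0) [443.55  648.964]
(0, 0, 0.15) [467.83  704.076]
(0, 0, 0.4) [541.361 870.975]
(0.24, -0.52, 0.23) [939.615 508.992]
(0.24, -0.52, 0.4) [1133.793  550.539]
base (75, 408) [ 0.279 -0.056  0.01 ]
base (150, 420) [ 0.374 -0.081  0.01 ]
base (212, 345) [0.424 0.059 0.01 ]
base (135, 335) [0.31 0.09 0.01]
basetop (405, 350) [0.415 0.052 0.01 ]
basetop (380, 412) [0.323 0.091 0.01 ]
basetop (472, 440) [ 0.285 -0.047  0.01 ]
basetop (490, 370) [ 0.388 -0.078  0.01 ]
basetop (372, 365) [0.392 0.103 0.01 ]
basetop (330, 380) [0.368 0.167 0.01 ]
basetop (280, 410) [0.323 0.241 0.01 ]
basetop (375, 440) [0.282 0.098 0.01 ]
```

```bash
python3 - <<'E'
import cv2
a=cv2.imread("pics/top0.png")[270:480,250:640]
cv2.imwrite("pics/top0y.png",cv2.resize(a,(780,420),interpolation=cv2.INTER_CUBIC))
a=cv2.imread("pics/side0.png")[0:430,0:280]
cv2.imwrite("pics/side0y.png",cv2.resize(a,(392,602))[:600])
E
```

```text
(no output)
```

View pics/top0y.png

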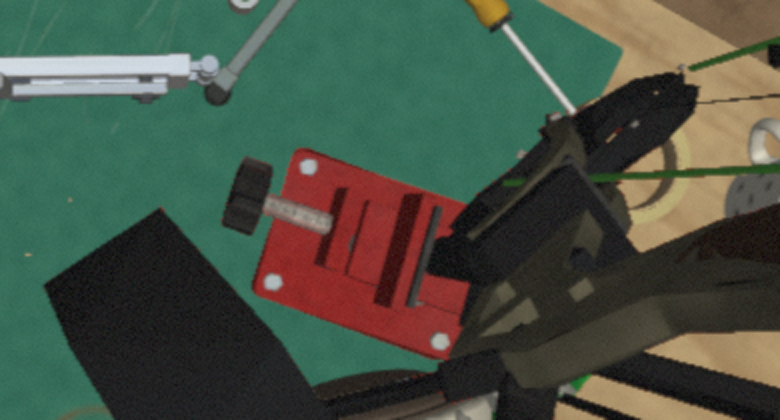

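View pics/side0y.png

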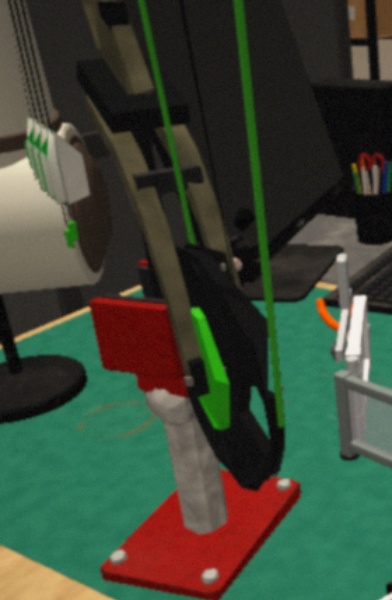

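```bash
python3 - <<'E'
from h import *
from plant import r
np.set_printoptions(precision=3,suppress=True)
s=r.camera_info("side");t=r.camera_info("top")
print("foot", [atz(s,*p,0.005) for p in [(243,178),(215,212),(165,208),(10,285),(60,270)]])
print("pad top", [atz(t,*p,0.005) for p in [(75,375),(160,430),(0,370)]])
def tri(a,b):
    c1,d1=ray(s,*a);c2,d2=ray(t,*b)
    k=np.linalg.lstsq(np.c_[d1,-d2],c2-c1,rcond=None)[0]
    p,q=c1+k[0]*d1,c2+k[1]*d2; return (p+q)/2,np.linalg.norm(p-q)
print("string bottom",tri((198,303),(505,362)))
# candidates along monitor-top edge at heights
for z in [.2,.3,.4,.5,.6]: print(z,[atz(t,*p,z)[:2] for p in [(330,376),(273,411),(410,480)]],"bow tip (595,310),(598,315)",atz(t,597,312,z)[:2],'string top',atz(t,640,355,z)[:2])
for z in [.1,.2,.3,.4,.5]:print(z,"edge proj of monitor corner",proj(s,np.append(atz(t,330,376,z)[:2],z)),proj(s,np.append(atz(t,273,411,z)[:2],z)))
E
```

```text
foot [array([0.394, 0.784, 0.005]), array([0.355, 0.558, 0.005]), array([0.237, 0.592, 0.005]), array([0.05 , 0.259, 0.005]), array([0.115, 0.308, 0.005])]
pad top [array([0.368, 0.558, 0.005]), array([0.29 , 0.421, 0.005]), array([0.374, 0.674, 0.005])]
string bottom (array([ 0.418, -0.056,  0.147]), np.float64(0.044897083336665006))
0.2 [array([0.374, 0.169]), array([0.331, 0.237]), array([0.255, 0.072])] bow tip (595,310),(598,315) [ 0.458 -0.164] string top [ 0.406 -0.213]
0.3 [array([0.374, 0.17 ]), array([0.336, 0.229]), array([0.27 , 0.086])] bow tip (595,310),(598,315) [ 0.447 -0.12 ] string top [ 0.402 -0.162]
0.4 [array([0.373, 0.171]), array([0.342, 0.221]), array([0.286, 0.099])] bow tip (595,310),(598,315) [ 0.436 -0.076] string top [ 0.397 -0.112]
0.5 [array([0.373, 0.172]), array([0.347, 0.213]), array([0.301, 0.113])] bow tip (595,310),(598,315) [ 0.425 -0.031] string top [ 0.393 -0.061]
0.6 [array([0.373, 0.173]), array([0.352, 0.205]), array([0.316, 0.126])] bow tip (595,310),(598,315) [0.414 0.013] string top [ 0.389 -0.011]
0.1 edge proj of monitor corner [182.931 252.788] [162.537 232.394]
0.2 edge proj of monitor corner [173.977 189.564] [155.554 175.081]
0.3 edge proj of monitor corner [164.06  119.548] [147.731 110.878]
0.4 edge proj of monitor corner [153.018  41.583] [138.907  38.461]
0.5 edge proj of monitor corner [140.647 -45.766] [128.878 -43.852]
```

```bash
python3 -m inch '[[0,0,-50,0,0,0],[0,0,-100,8,4,0],[0,0,-150,16,7,0],[0,0,-200,23,11,0],[0,0,-250,31,14,0],[0,0,-300,38,17,0],[0,0,-300,42,19,0],[0,0,-300,45,20,0]]'
python3 - <<'E'
from plant import r
import cv2,numpy as np
np.set_printoptions(precision=4,suppress=True)
o=r.get_obs()
print({k:np.round(v,3) for k,v in o.items()})
print(r.camera_info("wrist"))
cv2.imwrite("pics/w1.png",r.camera("wrist"))
E
```

```text
time: 0.95
position: [0.2375, -0.4953, 0.4898]
orientation: [-2.286, -0.489, -0.227]
wrist_force: [0.1, 0.2, -1.6]
grip_width: 0.0854
{'time': np.float64(0.95), 'joint_positions': array([-1.415,  0.646,  0.653,  0.26 ,  2.636, -0.091]), 'dq': array([ 0.006, -0.119,  0.652,  0.069,  0.016,  0.033]), 'tau': array([ -0.28 , -56.674, -35.346,   0.661,   2.801,   0.139]), 'position': array([ 0.238, -0.495,  0.49 ]), 'orientation': array([-2.286, -0.489, -0.227]), 'wrist_force': array([ 0.073,  0.23 , -1.566]), 'torque': array([-0.318,  0.   ,  0.005]), 'grip_width': np.float64(0.085)}
{'vfov': 65.70646984690485, 'cx': 321.6590240106032, 'cy': 238.90244484560944, 'R': array([[ 0.4145, -0.6276, -0.659 ],
       [-0.8729, -0.479 , -0.0929],
       [-0.2574,  0.6137, -0.7464]]), 't': array([-0.0875,  0.0464,  0.8887])}
```

View pics/w1.png

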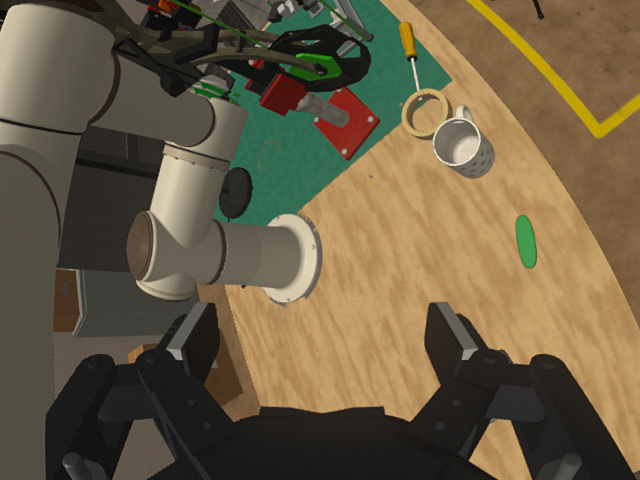

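```bash
python3 - <<'E'
from h import *
from plant import r
np.set_printoptions(precision=3,suppress=True)
w=r.camera_info("wrist")
for z in [0,.15,.3,.4,.5,.6,.7,.8,.9]: print(z,[proj(w,(x,y,z),True).round() for x,y in [(.4,-.05),(.35,0),(.3,.05)]])
E
python3 - <<'E'
import cv2
a=cv2.imread("pics/w1.png")[0:200,60:460]
cv2.imwrite("pics/w1z.png",cv2.resize(a,(800,400),interpolation=cv2.INTER_CUBIC))
E
```

```text
0 [array([376., 109.]), array([350., 123.]), array([327., 137.])]
0.15 [array([330.,  80.]), array([303.,  99.]), array([278., 116.])]
0.3 [array([268.,  46.]), array([241.,  70.]), array([217.,  92.])]
0.4 [array([216.,  20.]), array([190.,  48.]), array([169.,  74.])]
0.5 [array([156.,  -7.]), array([134.,  26.]), array([116.,  56.])]
0.6 [array([ 90., -33.]), array([72.,  6.]), array([59., 39.])]
0.7 [array([ 22., -54.]), array([  9., -12.]), array([ 1., 24.])]
0.8 [array([-43., -70.]), array([-51., -26.]), array([-55.,  12.])]
0.9 [array([-104.,  -80.]), array([-107.,  -36.]), array([-107.,    3.])]
```

View pics/w1z.png

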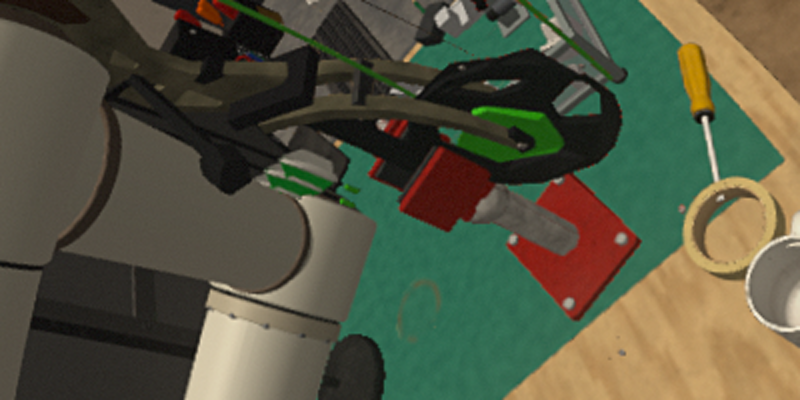

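```bash
cat >> h.py <<'E'
def rows(o,p,Rt,n=1):
    """shift(mm), turn(deg) in tool axes from current measured pose to target"""
    R0=Ro.from_rotvec(o["orientation"])
    d=R0.inv().apply(np.asarray(p)-o["position"])*1000
    rv=(R0.inv()*Ro.from_matrix(Rt)).as_rotvec(degrees=True)
    print("rows",d.round(1),rv.round(1),"|d|",np.linalg.norm(d).round(),"ang",np.linalg.norm(rv).round(1))
    return d,rv
def frame(z,x):
    z=np.asarray(z,float);z/=np.linalg.norm(z);x=np.asarray(x,float);x=x-z*(x@z);x/=np.linalg.norm(x)
    return np.c_[x,np.cross(z,x),z]
E
python3 - <<'E'
from h import *
from plant import r
o=r.get_obs()
rows(o,(0.33,-0.45,0.42),frame((-.0,.95,-.25),(0,.2,1)))
rows(o,(0.33,-0.45,0.42),frame((-.0,.85,-.5),(0.7,.2,.5)))
E
```

```text
rows [75.6 55.2 78.5] [ 16.5  24.5 -64.1] |d| 122.0 ang 70.6
rows [75.6 55.2 78.5] [ 10.8   5.8 -12.8] |d| 122.0 ang 17.7
```

```bash
python3 -m inch '[[8,6,8,2,3,-7],[16,12,16,4,6,-15],[25,18,26,6,9,-22],[34,25,35,7,11,-30],[42,31,44,9,14,-37],[50,37,52,11,16,-44],[59,43,61,13,19,-51],[67,49,70,15,22,-58],[75,55,78,16,24,-64],[75,55,78,16,24,-64],[75,55,78,16,24,-64]]'
python3 - <<'E'
from plant import r
import cv2,numpy as np
o=r.get_obs()
print({k:np.round(v,3) for k,v in o.items()})
print(r.camera_info("wrist"))
cv2.imwrite("pics/w2.png",r.camera("wrist"))
cv2.imwrite("pics/t2.png",r.camera("top"))
E
```

```text
time: 2.1
position: [0.3351, -0.421, 0.395]
orientation: [-1.461, -1.416, -1.075]
wrist_force: [-0.1, -0.6, 0.2]
grip_width: 0.0856
{'time': np.float64(2.1), 'joint_positions': array([-1.297,  0.741,  0.922,  0.648,  2.638, -0.895]), 'dq': array([-0.018, -0.02 , -0.027,  0.003,  0.003, -0.002]), 'tau': array([ 1.0310e+00, -5.5815e+01, -2.8991e+01,  1.1750e+00,  2.8640e+00,
       -5.5000e-02]), 'position': array([ 0.335, -0.421,  0.395]), 'orientation': array([-1.461, -1.416, -1.075]), 'wrist_force': array([-0.08 , -0.625,  0.226]), 'torque': array([-0.416,  0.054, -0.049]), 'grip_width': np.float64(0.086)}
{'vfov': 65.70646984690485, 'cx': 321.6590240106032, 'cy': 238.90244484560944, 'R': array([[ 0.9993371 , -0.03558062,  0.00770598],
       [-0.01400979, -0.57122655, -0.82067287],
       [ 0.03360191,  0.82002089, -0.57134636]]), 't': array([-0.35380213,  0.11763654,  0.71757762])}
```

View pics/w2.png

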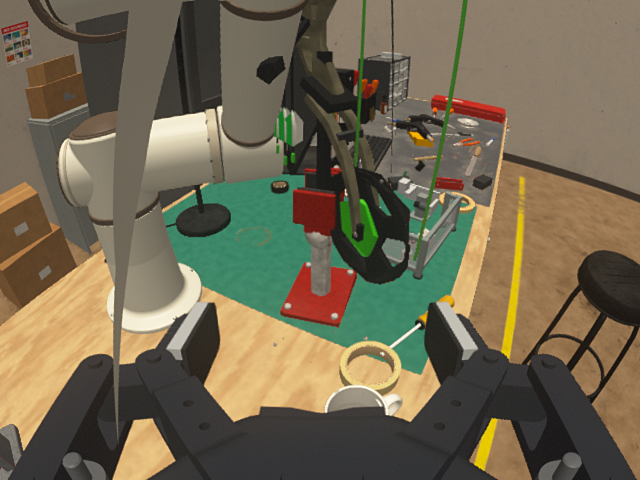

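View pics/t2.png

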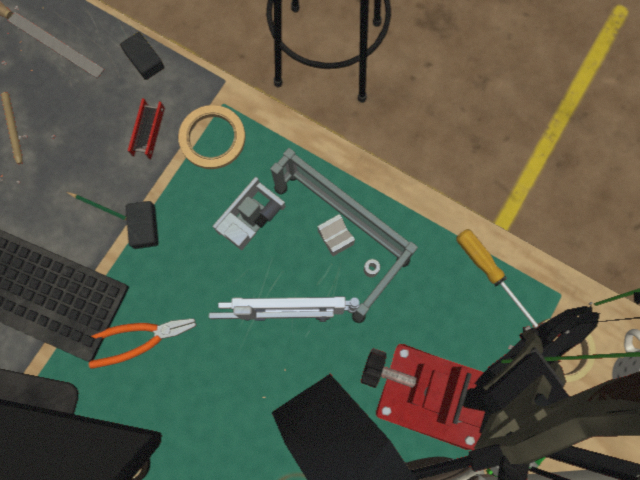

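```bash
python3 - <<'E'
from h import *
from plant import r
o=r.get_obs()
np.set_printoptions(precision=3,suppress=True)
w=r.camera_info("wrist");print(-np.array(w["R"]).T@w["t"])
for z in [.3,.4,.5,.6,.7,.8]: print(z,[proj(w,(x,y,z),True).round() for x,y in [(.37,.17),(.4,-.05),(.3,-0.0)]])
print(Ro.from_rotvec(o["orientation"]).as_matrix())
rows(o,(0.43,-0.58,0.32),frame((-.0,.95,.1),(0,.0,1)))
E
```

```text
[ 0.33  -0.534  0.51 ]
0.3 [array([328., 120.]), array([357., 164.]), array([288., 152.])]
0.4 [array([329.,  70.]), array([360.,  96.]), array([286.,  88.])]
0.5 [array([329.,  18.]), array([363.,  21.]), array([285.,  20.])]
0.6 [array([330., -35.]), array([366., -54.]), array([284., -49.])]
0.7 [array([331., -86.]), array([ 367., -124.]), array([ 285., -114.])]
0.8 [array([ 331., -133.]), array([ 367., -186.]), array([ 286., -172.])]
[[ 0.003  0.999  0.037]
 [ 0.306 -0.036  0.951]
 [ 0.952  0.008 -0.306]]
rows [-120.4  100.4 -124.1] [ 2.1 23.8  0.3] |d| 200.0 ang 23.9
```

```bash
python3 -m inch '[[-24,20,-25,0,5,0],[-48,40,-50,1,10,0],[-72,60,-75,1,14,0],[-96,80,-99,2,19,0],[-120,100,-124,2,24,0],[-120,100,-124,2,24,0],[-120,100,-124,2,24,0]]'
python3 - <<'E'
from plant import r
import cv2,numpy as np
o=r.get_obs()
print({k:np.round(v,3) for k,v in o.items()})
print(r.camera_info("wrist"))
cv2.imwrite("pics/w3.png",r.camera("wrist"))
E
```

```text
time: 2.9
position: [0.4964, -0.4635, 0.3022]
orientation: [-1.193, -1.077, -1.326]
wrist_force: [2.0, -1.4, 0.7]
grip_width: 0.0853
{'time': np.float64(2.9), 'joint_positions': array([-1.156,  1.378,  0.303,  1.606,  2.636, -0.014]), 'dq': array([ 0.063,  1.087, -2.087,  2.051,  0.009,  2.221]), 'tau': array([  0.626, -74.441, -22.747,  -0.502,   0.462,  -2.69 ]), 'position': array([ 0.496, -0.464,  0.302]), 'orientation': array([-1.193, -1.077, -1.326]), 'wrist_force': array([ 2.046, -1.391,  0.745]), 'torque': array([-0.369,  0.008, -0.05 ]), 'grip_width': np.float64(0.085)}
{'vfov': 65.70646984690485, 'cx': 321.6590240106032, 'cy': 238.90244484560944, 'R': array([[ 0.99567912, -0.09257509, -0.00727631],
       [-0.0243392 , -0.18455184, -0.98252136],
       [ 0.08961415,  0.9784531 , -0.18600762]]), 't': array([-0.53584202,  0.25256104,  0.62350726])}
```

View pics/w3.png

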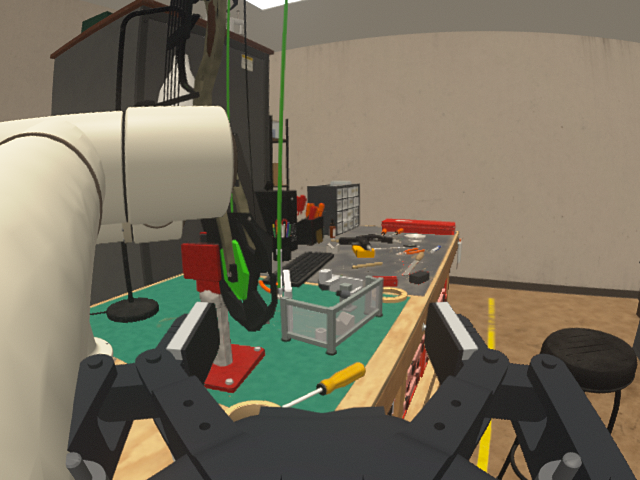

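```bash
python3 -m inch '[[0,0,0,0,0,0],[0,0,0,0,5,0],[0,0,0,0,10,0],[0,0,0,0,15,0],[0,0,0,0,20,0],[0,0,0,0,25,0],[0,0,0,0,25,0],[0,0,0,0,25,0]]'
python3 - <<'E'
from plant import r
from h import *
o=r.get_obs()
print({k:np.round(v,3) for k,v in o.items()})
w=r.camera_info("wrist")
cv2.imwrite("pics/w4.png",r.camera("wrist"))
for z in [.3,.5,.6,.7,.8,.9,1.0]: print(z,[proj(w,(x,y,z),True).round() for x,y in [(.37,.17),(.4,-.05),(.3,-0.05),(.06,.26)]])
E
```

```text
time: 3.75
position: [0.4948, -0.4641, 0.3042]
orientation: [-0.852, -0.768, -1.5]
wrist_force: [-0.4, -0.2, -0.2]
grip_width: 0.0854
{'time': np.float64(3.75), 'joint_positions': array([-1.135,  1.403,  0.503,  2.083,  2.619,  0.284]), 'dq': array([-0.002, -0.002, -0.056,  0.013, -0.003,  0.013]), 'tau': array([ 5.5900e-01, -6.6373e+01, -2.6855e+01,  1.6340e+00, -9.1200e-01,
        5.0000e-03]), 'position': array([ 0.495, -0.464,  0.304]), 'orientation': array([-0.852, -0.768, -1.5  ]), 'wrist_force': array([-0.413, -0.221, -0.206]), 'torque': array([-0.391,  0.026,  0.049]), 'grip_width': np.float64(0.085)}
0.3 [array([234., 325.]), array([234., 324.]), array([172., 321.]), array([120., 318.])]
0.5 [array([237., 234.]), array([239., 200.]), array([181., 199.]), array([126., 240.])]
0.6 [array([240., 191.]), array([243., 146.]), array([188., 146.]), array([131., 203.])]
0.7 [array([243., 152.]), array([248.,  99.]), array([196., 100.]), array([136., 169.])]
0.8 [array([246., 117.]), array([253.,  59.]), array([204.,  60.]), array([143., 137.])]
0.9 [array([250.,  86.]), array([257.,  26.]), array([211.,  27.]), array([149., 107.])]
1.0 [array([253.,  58.]), array([262.,  -2.]), array([219.,  -1.]), array([156.,  81.])]
```

View pics/w4.png

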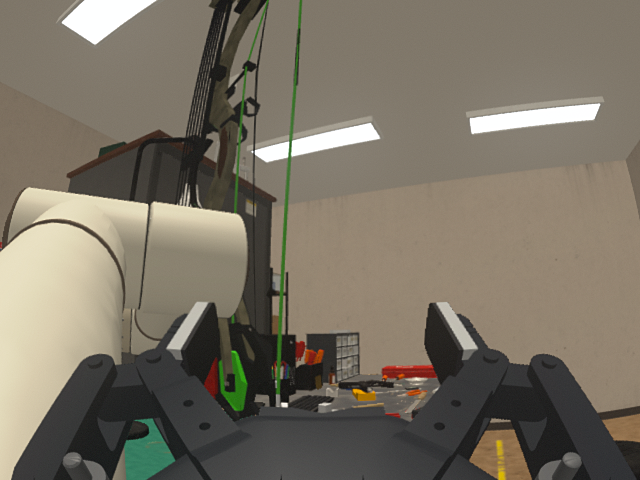

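```bash
cat > kin.py <<'E'
import numpy as np
from scipy.spatial.transform import Rotation as Ro
from scipy.optimize import least_squares
D=[([-1.3491,.159,1.5983,0,1.3862,-.2101],[.2405,-.5216,.2303],[-3.0668,-.6726,0]),
([-1.415,.646,.653,.26,2.636,-.091],[.2375,-.4953,.4898],[-2.286,-.489,-.227]),
([-1.297,.741,.922,.648,2.638,-.895],[.3351,-.421,.395],[-1.461,-1.416,-1.075]),
([-1.156,1.378,.303,1.606,2.636,-.014],[.4964,-.4635,.3022],[-1.193,-1.077,-1.326]),
([-1.135,1.403,.503,2.083,2.619,.284],[.4948,-.4641,.3042],[-.852,-.768,-1.5])]
def fk(q,p,full=False):
    d1,L2,L3,d6,a1,a3,ly,w5=p
    Y=lambda a:Ro.from_euler('y',a);Z=lambda a:Ro.from_euler('z',a)
    R=Z(q[0]);P=np.array([0,0,d1])+R.apply([a1,ly,0]); pts=[P]
    R=R*Y(q[1]);P=P+R.apply([0,0,L2]);pts.append(P)
    R=R*Y(q[2]);P=P+R.apply([a3,0,L3]);pts.append(P)
    R=R*Z(q[3])*Y(q[4]);P=P+R.apply([w5,0,0])
    R=R*Z(q[5]);P=P+R.apply([0,0,d6]);pts.append(P)
    return (P,R,pts) if full else (P,R)
def res(p,s=1):
    e=[]
    for q,x,rv in D:
        P,R=fk(q,p);e+=list(P-np.array(x))
    return np.array(e)
if __name__=="__main__":
    s=least_squares(res,[.3,.4,.4,.25,0,0,0,0]);print(s.x.round(4),abs(s.fun).max())
    for q,x,rv in D:
        P,R=fk(q,s.x);print((P-x).round(4),(R.inv()*Ro.from_rotvec(rv)).as_rotvec().round(3))
E
python3 kin.py
```

```text
[2.980e-01 3.854e-01 5.185e-01 3.052e-01 9.000e-04 4.760e-02 1.199e-01
 2.000e-04] 0.0001742328896540135
[ 0.     -0.0001  0.0001] [-0.     0.     1.571]
[0.0001 0.0001 0.0001] [-0.    -0.     1.571]
[-0.0001  0.0001 -0.    ] [-0.000e+00 -1.000e-03  1.571e+00]
[ 0.     -0.0001 -0.0002] [1.000e-03 0.000e+00 1.571e+00]
[-0.0001  0.      0.0001] [-1.000e-03 -1.000e-03  1.572e+00]
```

```bash
cat > cams.py <<'E'
import numpy as np
from plant import r
from h import *
W1=dict(vfov=65.70646984690485,cx=321.659,cy=238.902,R=np.array([[ 0.4145, -0.6276, -0.659 ],[-0.8729, -0.479 , -0.0929],[-0.2574,  0.6137, -0.7464]]),t=np.array([-0.0875,  0.0464,  0.8887]))
W2=dict(W1,R=np.array([[ 0.9993371 , -0.03558062,  0.00770598],[-0.01400979, -0.57122655, -0.82067287],[ 0.03360191,  0.82002089, -0.57134636]]),t=np.array([-0.35380213,  0.11763654,  0.71757762]))
W3=dict(W1,R=np.array([[ 0.99567912, -0.09257509, -0.00727631],[-0.0243392 , -0.18455184, -0.98252136],[ 0.08961415,  0.9784531 , -0.18600762]]),t=np.array([-0.53584202,  0.25256104,  0.62350726]))
S=r.camera_info("side");T=r.camera_info("top")
def fray(i,u,v,fish):
    if not fish: return ray(i,u,v)
    f=240/np.tan(np.radians(i["vfov"])/2)
    x,y=(u-i["cx"])/f,(v-i["cy"])/f;th=np.hypot(x,y)
    d=np.array([x/th*np.sin(th),y/th*np.sin(th),np.cos(th)]);R=np.array(i["R"])
    return -R.T@np.array(i["t"]),R.T@d
def tri(*obs):
    A=np.zeros((3,3));b=np.zeros(3);L=[]
    for i,u,v,f in obs:
        c,d=fray(i,u,v,f);d=d/np.linalg.norm(d);M=np.eye(3)-np.outer(d,d);A+=M;b+=M@c;L.append((M,c))
    X=np.linalg.solve(A,b);return X.round(3),[round(float(np.linalg.norm(M@(X-c))),3) for M,c in L]
E
python3 - <<'E'
from cams import *
W4=r.camera_info("wrist"); print(W4)
for nm,im,c in [("w2c","w2",(0,200,240,520)),("w3c","w3",(0,340,60,320)),("w4c","w4",(0,220,120,320)),("sc","side0",(0,300,0,250))]:
    a=cv2.imread(f"pics/{im}.png")[c[0]:c[1],c[2]:c[3]]
    k=min(800/a.shape[1],600/a.shape[0]);k=int(k*2)/2
    cv2.imwrite(f"pics/{nm}.png",cv2.resize(a,None,fx=k,fy=k,interpolation=cv2.INTER_CUBIC));print(nm,k)
E
```

```text
{'vfov': 65.70646984690485, 'cx': 321.6590240106032, 'cy': 238.90244484560944, 'R': array([[ 0.99543966, -0.09536883, -0.00216229],
       [ 0.02063503,  0.23740376, -0.97119187],
       [ 0.09313477,  0.96671828,  0.23828905]]), 't': array([-0.53699946,  0.42521193,  0.488836  ])}
w2c 2.5
w3c 1.5
w4c 2.5
sc 2.0
```

View pics/w2c.png

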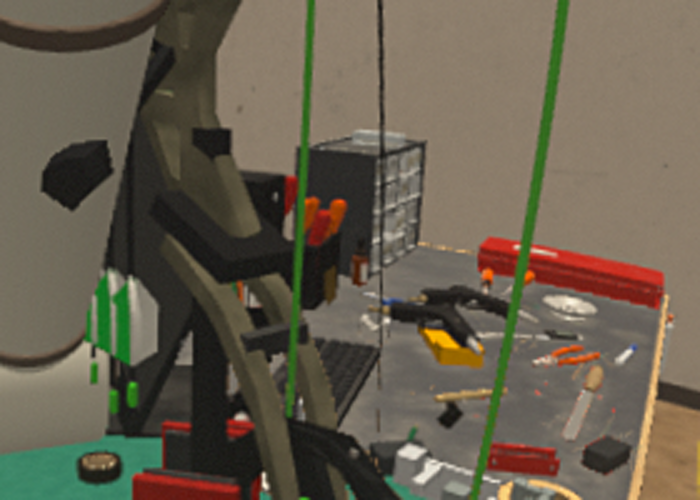

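View pics/w3c.png

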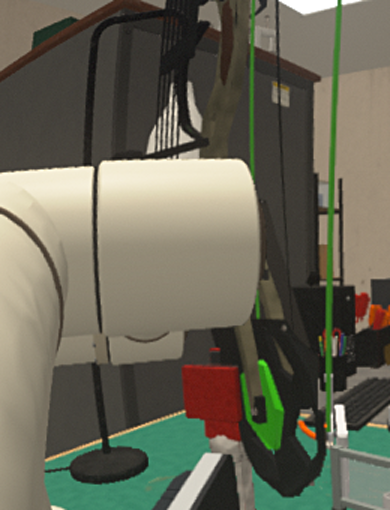

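View pics/w4c.png

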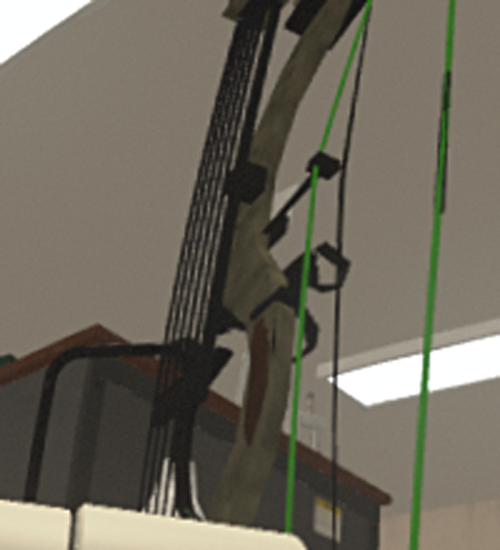

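```bash
python3 - <<'E'
from cams import *
W4=r.camera_info("wrist")
print("fletch",tri((W2,290,128,1),(S,42,118,0)),tri((W2,290,128,1),(W3,177,85,1),(W4,190,196,1),(S,42,118,0)))
print("top?",tri((W2,290,128,1),(T,477,475,0)))
print("lamp pole top (w3 95/1.5+60=123? , w4)",tri((W3,60+95/1.5,25/1.5,1),(W4,120+50/2.5,360/2.5,1)))
print("lamp arm end",tri((W3,60+185/1.5,22/1.5,1),(W4,120+200/2.5,347/2.5,1)))
print("lamp in top: ray at lamp end z")
for z in [.6,.65,.7,.75,.8]: print(z,[atz(T,*p,z)[:2].round(3) for p in [(330,376),(273,411),(410,480),(300,480)]], [proj(W4,np.append(atz(T,*p,z)[:2],z),True).round() for p in [(330,376),(273,411),(410,480)]])
E
```

```text
fletch (array([ 0.306, -0.028,  0.349]), [0.001, 0.001]) (array([ 0.366, -0.243,  0.424]), [0.05, 0.028, 0.012, 0.05])
top? (array([0.292, 0.025, 0.333]), [0.011, 0.011])
lamp pole top (w3 95/1.5+60=123? , w4) (array([-0.026,  0.434,  0.87 ]), [0.0, 0.0])
lamp arm end (array([0.303, 0.006, 0.646]), [0.002, 0.002])
lamp in top: ray at lamp end z
0.6 [array([0.373, 0.173]), array([0.352, 0.205]), array([0.316, 0.126]), array([0.315, 0.189])] [array([242., 191.]), array([235., 196.]), array([214., 184.])]
0.65 [array([0.373, 0.173]), array([0.355, 0.201]), array([0.324, 0.133]), array([0.323, 0.187])] [array([243., 172.]), array([237., 176.]), array([220., 164.])]
0.7 [array([0.373, 0.173]), array([0.358, 0.197]), array([0.331, 0.14 ]), array([0.33 , 0.185])] [array([245., 153.]), array([239., 157.]), array([226., 146.])]
0.75 [array([0.373, 0.174]), array([0.36 , 0.193]), array([0.339, 0.146]), array([0.338, 0.184])] [array([246., 135.]), array([242., 139.]), array([231., 129.])]
0.8 [array([0.373, 0.174]), array([0.363, 0.19 ]), array([0.346, 0.153]), array([0.346, 0.182])] [array([248., 118.]), array([245., 121.]), array([237., 113.])]
```

View pics/sc.png

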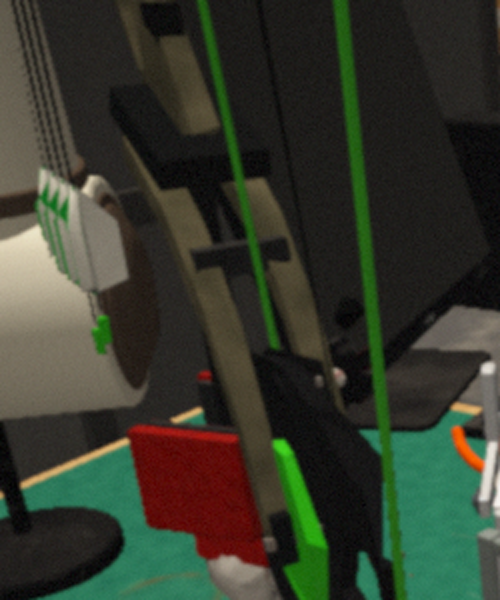

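```bash
python3 - <<'E'
from cams import *
o=r.get_obs()
rows(o,(0.56,-0.25,0.40),frame((-.1,.95,.2),(0,.0,1)))
E
```

```text
rows [-31.4  44.2 237.3] [ 10.8 -19.1   4. ] |d| 243.0 ang 22.3
```

```bash
cat >> kin.py <<'E'
PP=least_squares(res,[.3,.4,.4,.25,0,0,0,0]).x
LO=np.array([-2.91,-.94,.18,-1.29,.17,-3]);HI=np.array([2.91,2.29,2.7,4.43,2.64,3])
CZ=Ro.from_euler('z',np.pi/2)
def FK(q):
    P,R,pts=fk(q,PP,True);return P,(R*CZ),pts
def ik(p,Rm,q0):
    Rt=Ro.from_matrix(Rm)
    f=lambda q:np.r_[(FK(q)[0]-p)*10,(Rt.inv()*FK(q)[1]).as_rotvec(),]
    s=least_squares(f,np.clip(q0,LO+.02,HI-.02),bounds=(LO+.01,HI-.01))
    return s.x,np.abs(s.fun).max()
E
python3 - <<'E'
from cams import *
from kin import *
o=r.get_obs()
q,e=ik((0.56,-0.25,0.40),frame((-.1,.95,.2),(0,.0,1)),o["joint_positions"])
print(q.round(3),e,np.round(FK(q)[2],3))
E
```

```text
[-0.896  0.937  0.913  1.514  2.584 -0.198] 5.551115123125783e-16 [[ 0.094  0.074  0.298]
 [ 0.288 -0.168  0.526]
 [ 0.591 -0.547  0.337]
 [ 0.56  -0.25   0.4  ]]
```

```bash
python3 - <<'E'
from cams import *
from kin import *
o=r.get_obs()
p=(0.53,-0.32,0.42);R=frame((-.1,.95,.15),(0,.0,1))
q,e=ik(p,R,o["joint_positions"])
print(q.round(3),e,np.round(FK(q)[2],3))
rows(o,p,R)
E
```

```text
[-0.992  0.971  0.783  1.553  2.63  -0.099] 0.043222073345868424 [[ 0.101  0.065  0.298]
 [ 0.275 -0.201  0.515]
 [ 0.549 -0.621  0.374]
 [ 0.531 -0.32   0.42 ]]
rows [ 23.1  20.9 185.3] [ 10.9 -22.    3.8] |d| 188.0 ang 24.8
```

```bash
python3 -m inch '[[5,4,30,2,-4,0],[9,8,65,4,-8,1],[14,13,100,6,-13,2],[19,17,140,8,-18,3],[23,21,170,10,-21,3],[23,21,185,11,-22,4],[23,21,185,11,-22,4]]'
python3 - <<'E'
from plant import r
import cv2,numpy as np
o=r.get_obs()
print({k:np.round(o[k],3) for k in ("time","joint_positions","position")})
print(r.camera_info("wrist"))
cv2.imwrite("pics/w5.png",r.camera("wrist"))
E
```

```text
time: 4.5
position: [0.5406, -0.3129, 0.4217]
orientation: [-1.035, -1.13, -1.202]
wrist_force: [0.0, -0.3, 0.8]
grip_width: 0.0852
{'time': np.float64(4.5), 'joint_positions': array([-0.967,  0.996,  0.741,  1.588,  2.637, -0.062]), 'position': array([ 0.541, -0.313,  0.422])}
{'vfov': 65.70646984690485, 'cx': 321.6590240106032, 'cy': 238.90244484560944, 'R': array([[ 0.99568127,  0.09278711, -0.00305879],
       [ 0.01054305, -0.14574734, -0.98926567],
       [-0.09223691,  0.98496105, -0.14609616]]), 't': array([-0.50887133,  0.39493263,  0.57814658])}
```

View pics/w5.png

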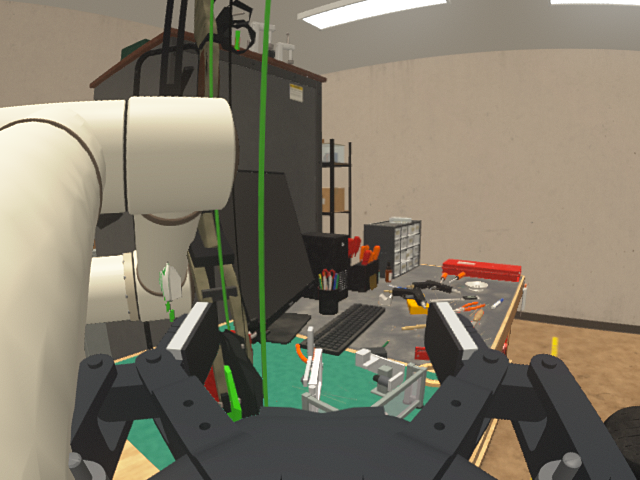

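```bash
python3 - <<'E'
from cams import *
W5=r.camera_info("wrist")
for z in [.2,.3,.4,.5,.6,.7,.8]: print(z,[proj(W5,np.append(atz(T,*p,z)[:2],z),True).round() for p in [(330,376),(273,411),(410,480)]], proj(W5,(.06,.26,z),True).round(),proj(W5,(.306,-.03,z),True).round())
a=cv2.imread("pics/w5.png")[0:230,90:340]
cv2.imwrite("pics/w5z.png",cv2.resize(a,None,fx=2.5,fy=2.5,interpolation=cv2.INTER_CUBIC))
E
```

```text
0.2 [array([257., 332.]), array([246., 319.]), array([179., 348.])] [142. 307.] [180. 378.]
0.3 [array([255., 281.]), array([245., 273.]), array([184., 291.])] [137. 266.] [171. 315.]
0.4 [array([253., 227.]), array([244., 224.]), array([191., 232.])] [134. 223.] [165. 244.]
0.5 [array([252., 171.]), array([245., 172.]), array([201., 171.])] [132. 179.] [162. 168.]
0.6 [array([252., 115.]), array([246., 119.]), array([213., 113.])] [132. 135.] [163.  94.]
0.7 [array([253.,  63.]), array([249.,  68.]), array([225.,  60.])] [134.  93.] [168.  26.]
0.8 [array([255.,  15.]), array([252.,  19.]), array([238.,  12.])] [137.  53.] [176. -32.]
```

View pics/w5z.png

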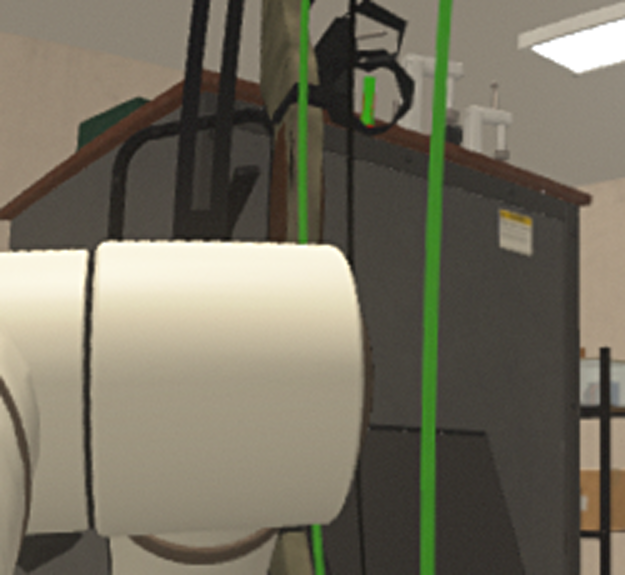

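```bash
python3 - <<'E'
from cams import *
W5=r.camera_info("wrist")
for p in [(160,435),(125,478)]:
  for z in [.1,.2,.3,.4,.5,.6,.7]: 
    X=np.append(atz(T,*p,z)[:2],z); print(p,X.round(3),proj(W5,X,True).round(),proj(S,X).round())
for nm,p in [("w5 panel TR",(285,173)),("panel BL",(250,338)),("BR",(317,292))]:
  for y in [.2,.3,.4,.5,.6]:
    c,d=fray(W5,*p,1); X=c+d*(y-c[1])/d[1]; print(nm,X.round(3),proj(T,X).round(),proj(S,X).round())
a=cv2.imread("pics/t2.png")[360:480,0:480]
cv2.imwrite("pics/t2z.png",cv2.resize(np.clip(a*3.0,0,255).astype(np.uint8),(800,200)))
E
```

```text
(160, 435) [0.292 0.397 0.1  ] [251. 333.] [163. 199.]
(160, 435) [0.301 0.371 0.2  ] [250. 299.] [157. 151.]
(160, 435) [0.31  0.346 0.3  ] [249. 261.] [150.  96.]
(160, 435) [0.319 0.321 0.4  ] [248. 219.] [142.  33.]
(160, 435) [0.329 0.295 0.5  ] [248. 173.] [133. -41.]
(160, 435) [0.338 0.27  0.6  ] [248. 125.] [ 121. -128.]
(160, 435) [0.347 0.245 0.7  ] [250.  75.] [ 108. -232.]
(125, 478) [0.236 0.439 0.1  ] [236. 326.] [139. 192.]
(125, 478) [0.251 0.409 0.2  ] [235. 294.] [135. 146.]
(125, 478) [0.267 0.379 0.3  ] [235. 258.] [129.  93.]
(125, 478) [0.283 0.349 0.4  ] [236. 218.] [123.  32.]
(125, 478) [0.298 0.318 0.5  ] [238. 174.] [116. -40.]
(125, 478) [0.314 0.288 0.6  ] [240. 127.] [ 107. -125.]
(125, 478) [0.33  0.258 0.7  ] [244.  77.] [  97. -228.]
w5 panel TR [0.428 0.2   0.495] [294. 303.] [191. -42.]
w5 panel TR [0.408 0.3   0.499] [162. 326.] [190. -42.]
w5 panel TR [0.389 0.4   0.503] [ 26. 348.] [190. -42.]
w5 panel TR [0.37  0.5   0.506] [-115.  372.] [189. -42.]
w5 panel TR [0.351 0.6   0.51 ] [-261.  396.] [189. -42.]
panel BL [0.348 0.2   0.173] [304. 396.] [164. 200.]
panel BL [0.317 0.3   0.129] [229. 418.] [163. 204.]
panel BL [0.286 0.4   0.084] [160. 438.] [162. 207.]
panel BL [0.255 0.5   0.039] [ 97. 456.] [161. 209.]
panel BL [ 0.224  0.6   -0.005] [ 40. 473.] [161. 211.]
BR [0.484 0.2   0.274] [305. 276.] [250. 130.]
BR [0.474 0.3   0.245] [221. 288.] [250. 133.]
BR [0.463 0.4   0.216] [143. 298.] [251. 135.]
BR [0.453 0.5   0.186] [ 71. 308.] [251. 137.]
BR [0.442 0.6   0.157] [  3. 317.] [251. 138.]
```

View pics/t2z.png

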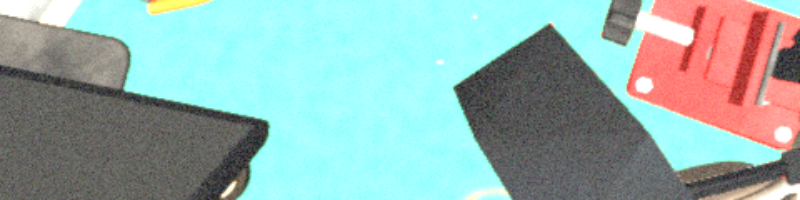

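```bash
python3 - <<'E'
from cams import *
W5=r.camera_info("wrist")
W4=dict(W1,R=np.array([[ 0.99543966, -0.09536883, -0.00216229],[ 0.02063503,  0.23740376, -0.97119187],[ 0.09313477,  0.96671828,  0.23828905]]),t=np.array([-0.53699946,  0.42521193,  0.488836  ]))
print("black tri",tri((W3,187,23,1),(W4,200,150,1),(W5,188,76,1)),tri((W4,200,150,1),(W5,188,76,1)))
print("lamp corner",tri((W4,140,147,1),(W5,140,60,1)))
print("arm end at riser",tri((W4,190,138,1),(W5,198,48,1)))
for y in [0,.05,.1,.15,.2,.25,.3]:
    c,d=fray(W5,188,76,1);X=c+d*(y-c[1])/d[1];c,d=fray(W5,198,48,1);Y=c+d*(y-c[1])/d[1]
    print(X.round(3),proj(W4,X,True).round(),proj(T,X).round(),"end",Y.round(3),proj(W4,Y,True).round(),proj(T,Y).round())
E
```

```text
black tri (array([0.289, 0.078, 0.658]), [0.002, 0.001, 0.002]) (array([0.288, 0.079, 0.658]), [0.001, 0.001])
lamp corner (array([0.019, 0.341, 0.811]), [0.002, 0.002])
arm end at riser (array([0.197, 0.3  , 0.805]), [0.007, 0.007])
[0.328 0.    0.63 ] [210. 144.] [658. 471.] end [ 0.341 -0.     0.671] [219. 126.] [702. 454.]
[0.303 0.05  0.647] [204. 149.] [579. 526.] end [0.318 0.05  0.692] [213. 130.] [620. 515.]
[0.279 0.1   0.664] [198. 152.] [488. 591.] end [0.295 0.1   0.714] [208. 133.] [520. 589.]
[0.254 0.15  0.681] [194. 155.] [381. 666.] end [0.272 0.15  0.735] [203. 135.] [395. 682.]
[0.23  0.2   0.698] [190. 158.] [255. 755.] end [0.249 0.2   0.756] [200. 138.] [236. 800.]
[0.206 0.25  0.715] [186. 161.] [103. 862.] end [0.226 0.25  0.778] [196. 140.] [ 24. 957.]
[0.181 0.3   0.732] [183. 163.] [-83. 993.] end [0.203 0.3   0.799] [193. 142.] [-270. 1175.]
```

```bash
python3 - <<'E'
from cams import *
def en(n,c,k,out):
    a=cv2.imread(f"pics/{n}.png")[c[0]:c[1],c[2]:c[3]].astype(float)
    a=np.clip(255*(a/255)**.45,0,255).astype(np.uint8)
    cv2.imwrite(f"pics/{out}.png",cv2.resize(a,None,fx=k,fy=k,interpolation=cv2.INTER_CUBIC))
en("side0",(0,240,20,280),2.5,"e_s")
en("w5",(100,400,160,400),2,"e_5")
for z in [.2,.3,.4]: print(z,[(proj(W2,np.append(atz(T,*p,z)[:2],z),True).round(),proj(S,np.append(atz(T,*p,z)[:2],z)).round()) for p in [(330,376),(273,411),(410,480),(300,480)]])
E
```

```text
0.2 [(array([329., 167.]), array([174., 190.])), (array([308., 155.]), array([156., 175.])), (array([267., 189.]), array([ 63., 219.])), (array([272., 161.]), array([ 96., 184.]))]
0.3 [(array([330., 120.]), array([164., 120.])), (array([310., 112.]), array([148., 111.])), (array([273., 135.]), array([ 62., 138.])), (array([277., 117.]), array([ 93., 117.]))]
0.4 [(array([330.,  70.]), array([153.,  42.])), (array([313.,  66.]), array([139.,  38.])), (array([281.,  77.]), array([61., 50.])), (array([283.,  69.]), array([89., 42.]))]
```

View pics/e_s.png

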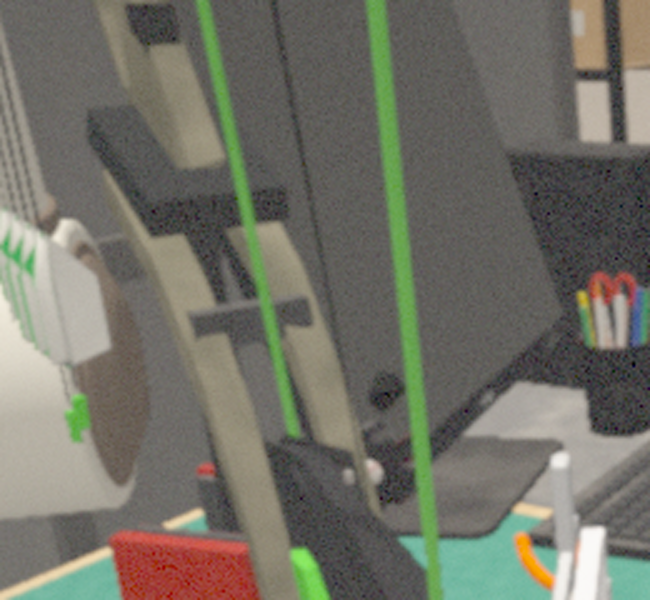

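View pics/e_5.png

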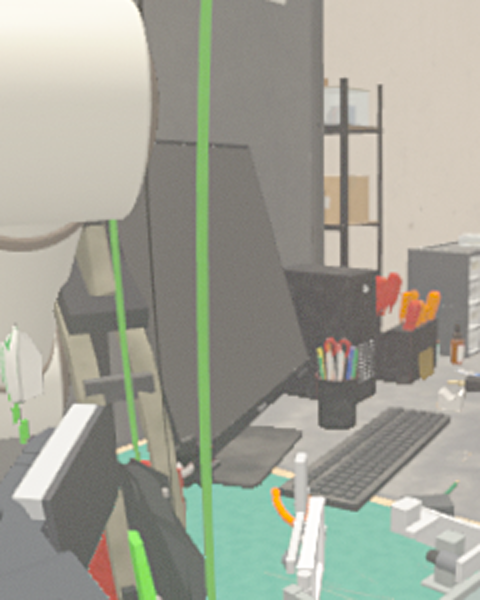

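```bash
python3 - <<'E'
from cams import *
W5=r.camera_info("wrist")
W4=dict(W1,R=np.array([[ 0.99543966, -0.09536883, -0.00216229],[ 0.02063503,  0.23740376, -0.97119187],[ 0.09313477,  0.96671828,  0.23828905]]),t=np.array([-0.53699946,  0.42521193,  0.488836  ]))
print("ring",tri((W4,120+325/2.5,268/2.5,1),(W5,90+383/2.5,93/2.5,1)))
for y in [0,.05,.1,.15]:
    c,d=fray(W4,249,65,1);X=c+d*(y-c[1])/d[1];print(X.round(3),proj(T,X).round())
E
```

```text
ring (array([ 0.417, -0.066,  0.659]), [0.013, 0.013])
[0.386 0.    0.827] [1089.  331.]
[0.378 0.05  0.87 ] [1109.  353.]
[0.371 0.1   0.912] [1162.  409.]
[0.363 0.15  0.955] [1564.  837.]
```

```bash
python3 - <<'E'
from cams import *
print("chunk",tri((W2,271,69,1),(W1,172,84,1)))
print("fletch w1",tri((W2,290,128,1),(W1,208,88,1)),tri((W2,290,128,1),(W1,208,88,1),(S,42,118,0)))
for X in [(.289,.078,.658),(.289,0,.658)]: print(proj(W1,X,True),proj(W2,X,True))
E
```

```text
chunk (array([ 0.292, -0.126,  0.448]), [0.0, 0.0])
fletch w1 (array([0.302, 0.015, 0.334]), [0.001, 0.001]) (array([ 0.303, -0.019,  0.347]), [0.003, 0.002, 0.001])
[22.44247377 36.65414624] [279.85049274 -75.1500801 ]
[18.36473355 37.12753935] [275.81455834 -87.32837563]
```

```bash
python3 - <<'E'
import cv2,numpy as np
def en(n,c,k,out):
    a=cv2.imread(f"pics/{n}.png")[c[0]:c[1],c[2]:c[3]].astype(float)
    a=np.clip(255*(a/255)**.45,0,255).astype(np.uint8)
    cv2.imwrite(f"pics/{out}.png",cv2.resize(a,None,fx=k,fy=k,interpolation=cv2.INTER_CUBIC))
en("w1",(0,140,90,350),3,"e_1")
en("w2",(0,220,150,400),2.7,"e_2")
en("w3",(0,160,100,300),3.5,"e_3")
E
```

```text
(no output)
```

View pics/e_1.png

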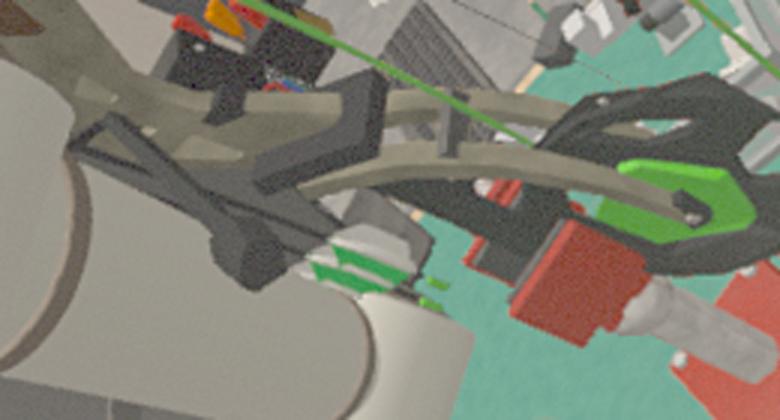

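View pics/e_2.png

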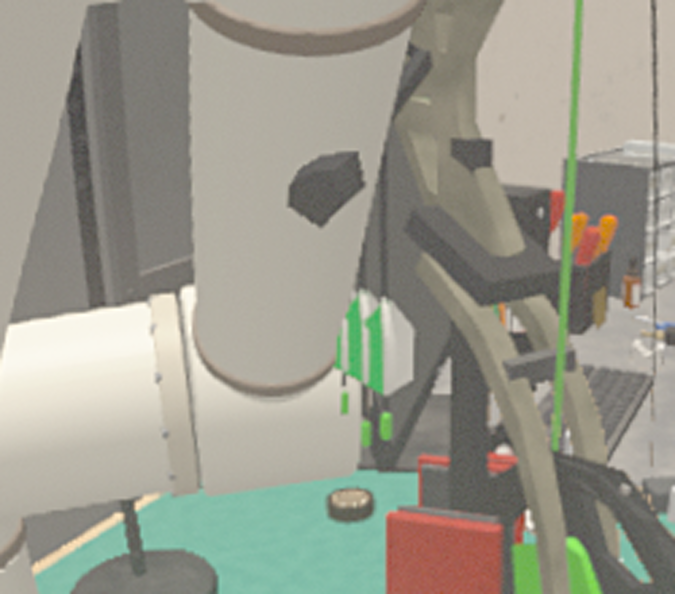

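View pics/e_3.png

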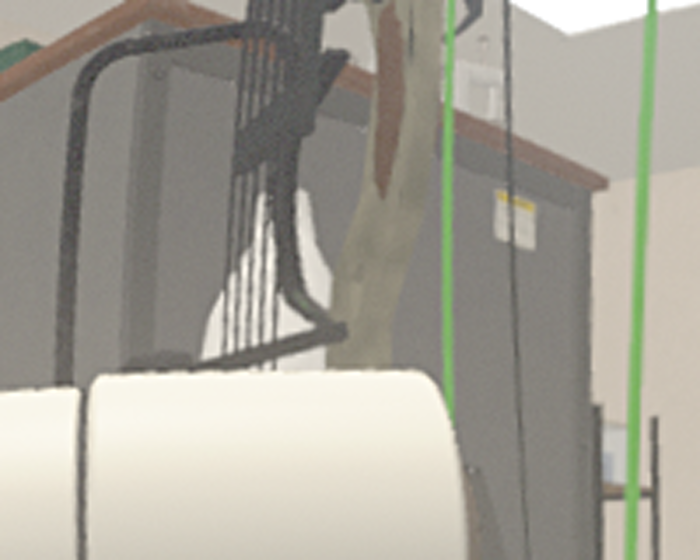

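```bash
cat > plan.py <<'E'
from cams import *
from kin import *
def down(yaz): # tool down with tool y at azimuth yaz
    y=np.array([np.cos(yaz),np.sin(yaz),0]);z=np.array([0,0,-1.]);return np.c_[np.cross(y,z),y,z]
def pol(az,rr,z): return np.array([rr*np.cos(az),rr*np.sin(az),z])
def plan(o,wps,show=True):
    """wps list of (p,Rm,n): n rows interpolated each; returns rows relative to o pose"""
    R0=Ro.from_rotvec(o["orientation"]);p0=np.array(o["position"]);q=np.array(o["joint_positions"])
    pc,Rc=p0,R0;out=[]
    for p,Rm,n in wps:
        Rt=Ro.from_matrix(Rm);dv=(Rc.inv()*Rt).as_rotvec();
        for k in range(1,n+1):
            pp=pc+(np.asarray(p)-pc)*k/n;RR=Rc*Ro.from_rotvec(dv*k/n)
            qn,e=ik(pp,RR.as_matrix(),q)
            row=np.r_[R0.inv().apply(pp-p0)*1000,(R0.inv()*RR).as_rotvec(degrees=True)].round(1)
            out.append(row)
            if show: print(row.tolist(),"q",qn.round(2),"dq/s",(np.abs(qn-q)/.1).max().round(2),"e",round(float(e),3))
            q=qn
        pc,Rc=np.asarray(p,float),Rt
    return out
E
python3 - <<'E'
from plan import *
o=r.get_obs()
print("A");plan(o,[(pol(-1.0,.42,.5),down(-1.514),13)])
E
```

```text
A
[6.1, -24.3, 0.2, -6.0, -5.7, 5.1] q [-1.03  0.87  0.88  1.39  2.58 -0.14] dq/s 2.01 e 0.0
[12.2, -48.6, 0.3, -11.9, -11.5, 10.1] q [-1.09  0.75  0.98  1.23  2.52 -0.18] dq/s 1.59 e 0.0
[18.3, -72.9, 0.5, -17.9, -17.2, 15.2] q [-1.14  0.63  1.07  1.1   2.46 -0.19] dq/s 1.33 e 0.0
[24.4, -97.2, 0.6, -23.9, -23.0, 20.3] q [-1.19  0.52  1.15  0.98  2.4  -0.18] dq/s 1.17 e 0.0
[30.5, -121.5, 0.8, -29.9, -28.7, 25.3] q [-1.23  0.41  1.21  0.87  2.35 -0.15] dq/s 1.09 e 0.0
[36.6, -145.8, 1.0, -35.8, -34.4, 30.4] q [-1.27  0.3   1.26  0.77  2.29 -0.12] dq/s 1.04 e 0.0
[42.7, -170.1, 1.1, -41.8, -40.2, 35.4] q [-1.3   0.2   1.3   0.67  2.24 -0.09] dq/s 1.01 e 0.0
[48.8, -194.4, 1.3, -47.8, -45.9, 40.5] q [-1.32  0.11  1.33  0.57  2.19 -0.05] dq/s 1.02 e 0.0
[54.9, -218.7, 1.4, -53.7, -51.6, 45.6] q [-1.33  0.02  1.37  0.46  2.14 -0.01] dq/s 1.04 e 0.0
[61.0, -243.0, 1.6, -59.7, -57.4, 50.6] q [-1.34 -0.06  1.39  0.36  2.09  0.04] dq/s 1.07 e 0.0
[67.1, -267.3, 1.8, -65.7, -63.1, 55.7] q [-1.33 -0.14  1.42  0.24  2.04  0.09] dq/s 1.12 e 0.0
[73.2, -291.6, 1.9, -71.7, -68.9, 60.8] q [-1.32 -0.2   1.45  0.13  1.98  0.15] dq/s 1.18 e 0.0
[79.3, -315.9, 2.1, -77.6, -74.6, 65.8] q [-1.29 -0.27  1.48 -0.    1.93  0.22] dq/s 1.25 e 0.0
```

```bash
python3 -m inch '[[5,-21,0,-5,-5,4],[10,-42,0,-10,-10,9],[16,-63,0,-15,-15,13],[21,-84,1,-21,-20,18],[26,-105,1,-26,-25,22],[32,-126,1,-31,-30,26],[37,-147,1,-36,-35,31],[42,-168,1,-41,-40,35],[48,-190,1,-47,-45,39],[53,-211,1,-52,-50,44],[58,-232,2,-57,-55,48],[63,-253,2,-62,-60,53],[69,-274,2,-67,-65,57],[74,-295,2,-72,-70,61],[79,-316,2,-78,-75,66],[79,-316,2,-78,-75,66],[79,-316,2,-78,-75,66]]'
python3 - <<'E'
from plan import *
o=r.get_obs();print(o["joint_positions"].round(3),o["wrist_force"].round(1))
plan(o,[(pol(-.8,.32,.5),down(-1.314),3)]+[(pol(-.8+.128*k,.24,.5),down(-1.314+.128*k),1) for k in range(1,10)])
E
```

```text
time: 6.25
position: [0.2272, -0.3539, 0.4976]
orientation: [3.139, 0.083, -0.007]
wrist_force: [-0.3, 0.3, -0.1]
grip_width: 0.0853
[-1.286 -0.265  1.486 -0.005  1.919  0.231] [-0.3  0.3 -0.1]
[0.8, -41.4, -0.9, 0.0, 0.1, -3.9] q [-1.26 -0.36  1.55 -0.    1.94  0.19] dq/s 0.92 e 0.0
[1.5, -82.9, -1.8, 0.1, 0.2, -7.8] q [-1.23 -0.44  1.61 -0.    1.97  0.16] dq/s 0.88 e 0.0
[2.3, -124.3, -2.6, 0.1, 0.3, -11.7] q [-1.18 -0.53  1.67 -0.    2.    0.13] dq/s 0.84 e 0.0
[-28.6, -206.2, -2.7, 0.1, 0.3, -19.0] q [-1.2  -0.75  1.78 -0.    2.11 -0.01] dq/s 2.2 e 0.0
[-9.8, -230.5, -2.8, 0.0, 0.3, -26.4] q [-1.07 -0.75  1.78  0.    2.11 -0.01] dq/s 1.28 e 0.0
[5.8, -256.9, -2.9, 0.0, 0.3, -33.7] q [-0.94 -0.75  1.78  0.    2.11 -0.01] dq/s 1.28 e 0.0
[17.9, -285.1, -3.0, 0.0, 0.3, -41.0] q [-0.81 -0.75  1.78  0.    2.11 -0.01] dq/s 1.28 e 0.0
[26.3, -314.7, -3.1, -0.0, 0.3, -48.4] q [-0.68 -0.75  1.78  0.    2.11 -0.01] dq/s 1.28 e 0.0
[30.9, -345.0, -3.1, -0.0, 0.3, -55.7] q [-0.56 -0.75  1.78  0.    2.11 -0.01] dq/s 1.28 e 0.0
[31.5, -375.7, -3.2, -0.0, 0.3, -63.0] q [-0.43 -0.75  1.78  0.    2.11 -0.01] dq/s 1.28 e 0.0
[28.2, -406.2, -3.2, -0.1, 0.3, -70.4] q [-0.3  -0.75  1.78  0.    2.11 -0.01] dq/s 1.28 e 0.0
[21.1, -436.1, -3.3, -0.1, 0.3, -77.7] q [-0.17 -0.75  1.78  0.    2.11 -0.01] dq/s 1.28 e 0.0
```

```bash
python3 - <<'E'
from plan import *
o=r.get_obs()
plan(o,[(pol(-.85,.37,.5),down(-1.364),2),(pol(-.72,.31,.5),down(-1.234),2)]+[(pol(-.72+.128*k,.30,.5),down(-1.234+.128*k),1) for k in range(1,11)]+[(pol(.556,.36,.48),down(.042),2)])
E
```

```text
[10.5, -37.4, -1.3, 0.0, 0.1, -4.4] q [-1.24 -0.33  1.54 -0.    1.94  0.2 ] dq/s 0.69 e 0.0
[20.9, -74.9, -2.6, 0.1, 0.2, -8.8] q [-1.18 -0.4   1.58 -0.    1.96  0.18] dq/s 0.63 e 0.0
[17.3, -111.9, -2.7, 0.1, 0.3, -12.5] q [-1.15 -0.48  1.63 -0.    1.98  0.15] dq/s 0.81 e 0.0
[13.7, -148.9, -2.7, 0.1, 0.3, -16.3] q [-1.12 -0.56  1.68 -0.    2.02  0.12] dq/s 0.78 e 0.0
[31.5, -185.0, -2.9, 0.0, 0.3, -23.6] q [-1.   -0.58  1.7   0.    2.03  0.1 ] dq/s 1.14 e 0.0
[52.6, -217.1, -3.0, 0.0, 0.3, -30.9] q [-0.88 -0.58  1.7   0.    2.03  0.1 ] dq/s 1.28 e 0.0
[69.3, -251.6, -3.1, 0.0, 0.3, -38.3] q [-0.75 -0.58  1.7   0.    2.03  0.1 ] dq/s 1.28 e 0.0
[81.6, -288.0, -3.3, -0.0, 0.3, -45.6] q [-0.62 -0.58  1.7   0.    2.03  0.1 ] dq/s 1.28 e 0.0
[89.1, -325.6, -3.4, -0.0, 0.3, -52.9] q [-0.49 -0.58  1.7   0.    2.03  0.1 ] dq/s 1.28 e 0.0
[91.7, -363.9, -3.4, -0.0, 0.3, -60.3] q [-0.36 -0.58  1.7   0.    2.03  0.1 ] dq/s 1.28 e 0.0
[89.5, -402.2, -3.5, -0.1, 0.3, -67.6] q [-0.24 -0.58  1.7   0.    2.03  0.1 ] dq/s 1.28 e 0.0
[82.3, -439.9, -3.5, -0.1, 0.3, -74.9] q [-0.11 -0.58  1.7   0.    2.03  0.1 ] dq/s 1.28 e 0.0
[70.4, -476.4, -3.5, -0.1, 0.3, -82.3] q [ 0.02 -0.58  1.7   0.    2.03  0.1 ] dq/s 1.28 e 0.0
[54.0, -511.1, -3.5, -0.1, 0.3, -89.6] q [ 0.15 -0.58  1.7   0.    2.03  0.1 ] dq/s 1.28 e 0.0
[80.6, -525.0, 6.3, -0.1, 0.3, -89.5] q [ 0.19 -0.51  1.68  0.    1.98  0.14] dq/s 0.72 e 0.0
[107.2, -539.0, 16.2, -0.1, 0.3, -89.4] q [ 0.22 -0.44  1.65  0.    1.93  0.17] dq/s 0.73 e 0.0
```

```bash
python3 -m inch '[[10,-37,-1,0,0,-4],[21,-75,-3,0,0,-9],[17,-112,-3,0,0,-12],[14,-149,-3,0,0,-16],[23,-167,-3,0,0,-20],[31,-185,-3,0,0,-24],[42,-201,-3,0,0,-27],[53,-217,-3,0,0,-31],[61,-234,-3,0,0,-35],[69,-252,-3,0,0,-38],[76,-270,-3,0,0,-42],[82,-288,-3,0,0,-46],[82,-288,-3,0,0,-46]]'
python3 - <<'E'
from plan import *
o=r.get_obs();print(o["joint_positions"].round(3),o["wrist_force"].round(1),o["tau"].round(1))
plan(o,[(pol(-.208+.128*k,.30,.5),down(-.722+.128*k),1) for k in range(1,7)]+[(pol(.556,.40,.46),down(.042),2),(pol(.556,.52,.36),down(.042),4)])
E
```

```text
time: 7.55
position: [0.2948, -0.0607, 0.4986]
orientation: [-2.854, -1.309, 0.013]
wrist_force: [0.6, 0.3, -0.6]
grip_width: 0.0853
[-0.606 -0.575  1.697 -0.007  2.025  0.102] [ 0.6  0.3 -0.6] [  1.1 -10.4 -32.3   0.1   0.1  -0. ]
[30.6, -20.7, -1.5, -0.3, 0.4, -6.7] q [-0.49 -0.58  1.7   0.    2.03  0.1 ] dq/s 1.15 e 0.0
[60.0, -45.3, -1.6, -0.3, 0.3, -14.0] q [-0.36 -0.58  1.7   0.    2.03  0.1 ] dq/s 1.28 e 0.0
[86.1, -73.5, -1.6, -0.3, 0.3, -21.4] q [-0.24 -0.58  1.7   0.    2.03  0.1 ] dq/s 1.28 e 0.0
[108.4, -104.7, -1.6, -0.4, 0.3, -28.7] q [-0.11 -0.58  1.7   0.    2.03  0.1 ] dq/s 1.28 e 0.0
[126.5, -138.5, -1.6, -0.4, 0.3, -36.0] q [ 0.02 -0.58  1.7   0.    2.03  0.1 ] dq/s 1.28 e 0.0
[140.2, -174.4, -1.5, -0.4, 0.3, -43.4] q [ 0.15 -0.58  1.7   0.    2.03  0.1 ] dq/s 1.28 e 0.0
[187.9, -158.8, 18.1, -0.4, 0.3, -43.3] q [ 0.21 -0.46  1.67  0.    1.94  0.16] dq/s 1.19 e 0.0
[235.5, -143.1, 37.7, -0.4, 0.3, -43.1] q [ 0.25 -0.34  1.62  0.    1.86  0.21] dq/s 1.22 e 0.0
[264.3, -134.1, 62.5, -0.4, 0.3, -43.1] q [ 0.27 -0.27  1.61  0.    1.8   0.23] dq/s 0.7 e 0.0
[293.1, -125.0, 87.3, -0.4, 0.3, -43.1] q [ 0.29 -0.2   1.6   0.    1.74  0.25] dq/s 0.74 e 0.0
[321.9, -115.9, 112.0, -0.4, 0.3, -43.1] q [ 0.31 -0.12  1.58  0.    1.68  0.27] dq/s 0.78 e 0.0
[350.7, -106.8, 136.8, -0.4, 0.3, -43.1] q [ 0.32 -0.04  1.55  0.    1.63  0.28] dq/s 0.81 e 0.0
```

```bash
python3 -m inch '[[31,-21,-1,0,0,-7],[60,-45,-1,0,0,-14],[86,-74,-1,0,0,-21],[108,-105,-1,0,0,-29],[126,-139,-1,0,0,-36],[140,-174,-1,0,0,-43],[180,-161,15,0,0,-43],[215,-150,30,0,0,-43],[245,-140,50,0,0,-43],[270,-132,70,0,0,-43],[293,-125,90,0,0,-43],[322,-116,112,0,0,-43],[351,-107,137,0,0,-43],[351,-107,137,0,0,-43],[351,-107,137,0,0,-43]]'
python3 - <<'E'
from plan import *
o=r.get_obs();print(o["joint_positions"].round(3),o["wrist_force"].round(1))
w=r.camera_info("wrist");print(repr(w["R"]),w["t"])
cv2.imwrite("pics/w6.png",r.camera("wrist"))
E
```

```text
time: 9.05
position: [0.443, 0.2716, 0.3576]
orientation: [-2.183, -2.256, 0.021]
wrist_force: [-0.1, -0.0, -0.0]
grip_width: 0.0854
[ 0.32  -0.029  1.548 -0.004  1.636  0.286] [-0.1 -0.  -0. ]
array([[ 9.99398725e-01,  3.31780768e-02, -1.00699812e-02],
       [ 3.46696034e-02, -9.52418741e-01,  3.02814399e-01],
       [ 4.55960575e-04, -3.02981446e-01, -9.52996346e-01]]) [-0.44909032  0.16540067  0.58047443]
```

View pics/w6.png

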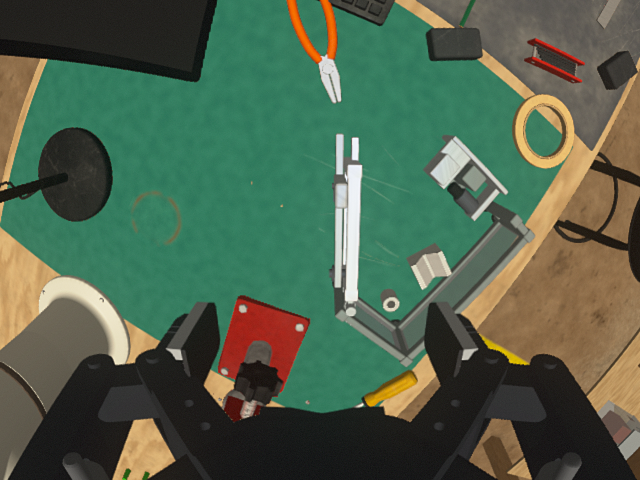

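```bash
python3 - <<'E'
import cv2
a=cv2.imread("pics/w6.png")[120:370,300:550]
cv2.imwrite("pics/w6z.png",cv2.resize(a,(600,600),interpolation=cv2.INTER_CUBIC))
E
```

```text
(no output)
```

View pics/w6z.png

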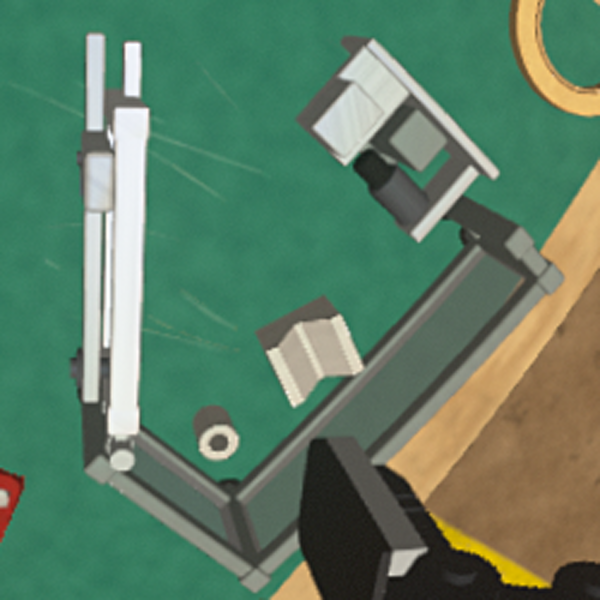

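```bash
python3 - <<'E'
from plan import *
W6=r.camera_info("wrist")
def A(a,b,h):
    c,d=fray(W6,300+(a+.5)/2.4-.5,120+(b+.5)/2.4-.5,1);return (c+d*(h-c[2])/d[2]).round(4)
print("tab",A(99,181,.168)); print("tab corners",A(85,152,.168),A(113,152,.168),A(85,210,.168),A(113,210,.168))
H=A(121,455,.112);print("hinge?",H)
print("gate far end",A(114,108,.109),A(148,108,.109)," near",A(108,434,.109),A(140,434,.109))
print("bar end",A(86,34,.106),A(104,34,.106))
print("posts",A(98,469,.1),A(257,578,.1),A(548,278,.1),A(522,245,.1))
E
```

```text
tab [0.4599 0.2853 0.168 ]
tab corners [0.4541 0.2962 0.168 ] [0.4646 0.2967 0.168 ] [0.455  0.2738 0.168 ] [0.4657 0.2742 0.168 ]
hinge? [0.4805 0.1391 0.112 ]
gate far end [0.4681 0.3072 0.109 ] [0.4831 0.3079 0.109 ]  near [0.4736 0.1491 0.109 ] [0.4894 0.1495 0.109 ]
bar end [0.4546 0.3392 0.106 ] [0.4625 0.3395 0.106 ]
posts [0.4704 0.1241 0.1   ] [0.5636 0.0547 0.1   ] [0.7024 0.235  0.1   ] [0.6825 0.2519 0.1   ]
```

```bash
python3 - <<'E'
from plan import *
o=r.get_obs()
plan(o,[((.459,.2845,.25),down(.039),3),((.459,.2845,.132),down(.039),4)])
E
```

```text
[4.3, 5.7, 36.4, -0.1, 0.1, -0.1] q [ 0.32 -0.01  1.6  -0.    1.56  0.29] dq/s 0.73 e 0.0
[8.7, 11.5, 72.8, -0.3, 0.3, -0.2] q [ 0.33  0.02  1.64 -0.    1.49  0.29] dq/s 0.74 e 0.0
[13.0, 17.2, 109.2, -0.4, 0.4, -0.3] q [ 0.33  0.05  1.67 -0.    1.41  0.29] dq/s 0.74 e 0.0
[13.2, 17.4, 138.7, -0.4, 0.4, -0.3] q [ 0.33  0.08  1.71 -0.    1.36  0.29] dq/s 0.58 e 0.0
[13.4, 17.6, 168.2, -0.4, 0.4, -0.3] q [ 0.33  0.1   1.74 -0.    1.3   0.29] dq/s 0.58 e 0.0
[13.6, 17.9, 197.7, -0.4, 0.4, -0.3] q [ 0.33  0.13  1.77 -0.    1.24  0.29] dq/s 0.58 e 0.0
[13.8, 18.1, 227.2, -0.4, 0.4, -0.3] q [ 0.33  0.17  1.79 -0.    1.18  0.29] dq/s 0.59 e 0.0
```

```bash
python3 -m inch '[[4,6,36,0,0,0],[9,11,73,0,0,0],[13,17,109,0,0,0],[13,17,130,0,0,0],[13,17,150,0,0,0],[13,17,170,0,0,0],[13,17,170,0,0,0]]'
python3 - <<'E'
from plan import *
o=r.get_obs();print(o["joint_positions"].round(3),o["wrist_force"].round(1))
cv2.imwrite("pics/w7.png",r.camera("wrist"))
w=r.camera_info("wrist")
c,d=ray(T,0,0)
print(o["position"], [proj(w,(o["position"][0]+a,o["position"][1]+b,.168),True).round() for a,b in [(0,0),(.006,.012),(-.006,-.012)]])
a=cv2.imread("pics/w7.png")[120:420,200:500]
cv2.imwrite("pics/w7z.png",cv2.resize(a,(600,600)))
E
```

```text
time: 9.8
position: [0.4571, 0.284, 0.1883]
orientation: [-2.183, -2.258, 0.018]
wrist_force: [0.1, 0.4, 0.0]
grip_width: 0.0853
[ 0.334  0.109  1.739 -0.004  1.305  0.301] [0.1 0.4 0. ]
[0.45706131 0.28397666 0.18833791] [array([318., 289.]), array([331., 266.]), array([305., 310.])]
```

View pics/w7z.png

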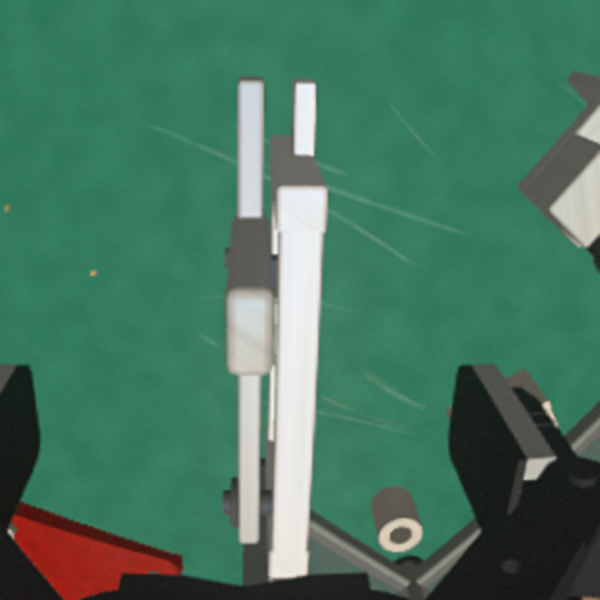

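```bash
python3 -m inch '[[1,3,20,0,0,0],[1,3,40,0,0,0],[1,3,56,0,0,0],[1,3,56,0,0,0],[1,3,56,0,0,0]]'
python3 -m inch '[[0,0,0,0,0,0],[0,0,0,0,0,0],[0,0,0,0,0,0],[0,0,0,0,0,0],[0,0,0,0,0,0],[0,0,0,0,0,0],[0,0,0,0,0,0],[0,0,0,0,0,0]]' 0 40
python3 - <<'E'
from plan import *
o=r.get_obs();print(o["joint_positions"].round(3),o["wrist_force"].round(2),o["torque"].round(3),o["grip_width"],o["position"])
cv2.imwrite("pics/w8.png",r.camera("wrist"))
E
```

```text
time: 10.35
position: [0.4622, 0.2859, 0.1357]
orientation: [2.181, 2.258, -0.009]
wrist_force: [-0.4, 1.0, -0.2]
grip_width: 0.0853
time: 11.15
position: [0.4608, 0.2857, 0.1338]
orientation: [2.183, 2.259, -0.014]
wrist_force: [-3.3, -0.4, 3.2]
grip_width: 0.0112
[ 0.335  0.177  1.777 -0.005  1.195  0.302] [-3.34 -0.39  3.2 ] [-0.116  0.271 -0.506] 0.011191155716317387 [0.46084902 0.28574008 0.13377304]
```

View pics/w8.png

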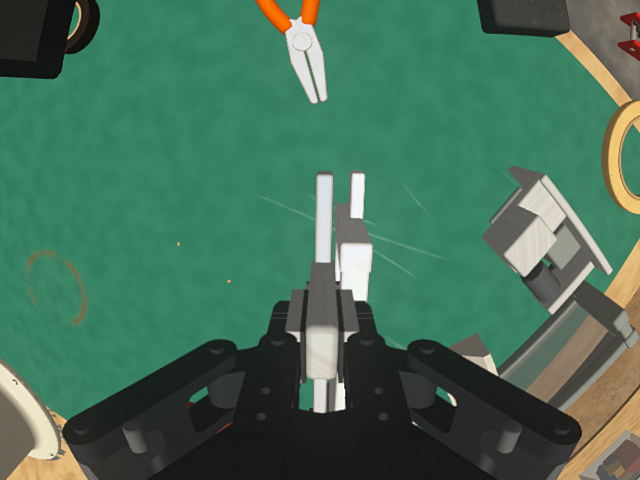

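```bash
python3 -m inch '[[-1.6,0,-2.9,0,0,0],[-3.2,0,-5.7,0,0,0],[-4.9,0,-8.5,0,0,0],[-6.6,0,-11.2,0,0,0],[-8.5,0,-13.9,0,0,0],[-10.4,0,-16.5,0,0,0],[-12.4,0,-19.1,0,0,0],[-14.4,0,-21.6,0,0,0],[-14.4,0,-21.6,0,0,0],[-14.4,0,-21.6,0,0,0]]' - 25
python3 - <<'E'
from plan import *
o=r.get_obs();print(o["joint_positions"].round(3),o["wrist_force"].round(2),o["torque"].round(3),o["grip_width"],o["position"])
cv2.imwrite("pics/w9.png",r.camera("wrist"));cv2.imwrite("pics/s9.png",r.camera("side"))
a=cv2.imread("pics/s9.png")[150:350,200:440]
cv2.imwrite("pics/s9z.png",cv2.resize(a,(720,600),interpolation=cv2.INTER_CUBIC))
R=Ro.from_rotvec(o["orientation"]).as_matrix();print(R.round(4),np.arctan2(R[1,1],R[0,1]))
E
```

```text
time: 12.2
position: [0.4616, 0.2709, 0.1552]
orientation: [2.182, 2.259, -0.015]
wrist_force: [-3.6, -0.1, -4.2]
grip_width: 0.0114
[ 0.308  0.134  1.78  -0.006  1.235  0.275] [-3.57 -0.12 -4.22] [ 0.188  0.452 -0.593] 0.011436143546374497 [0.46162126 0.27093907 0.15519559]
[[-0.0346  0.9994 -0.0055]
 [ 0.9994  0.0346 -0.0076]
 [-0.0074 -0.0057 -1.    ]] 0.03456524525784446
```

View pics/s9z.png

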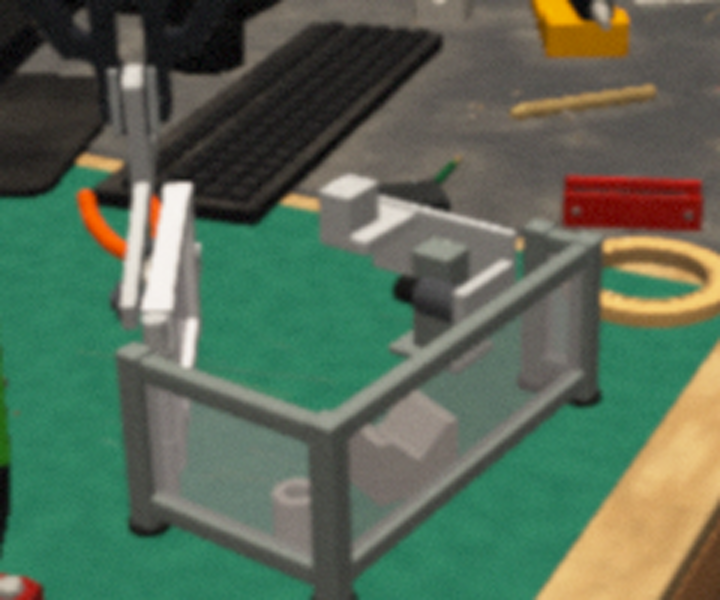

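View pics/w9.png

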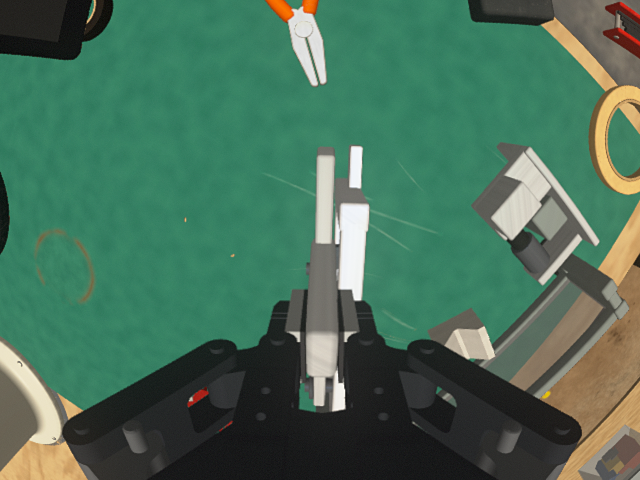

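```bash
cat > swing.py <<'E'
from plan import *
H=np.array([.4825,.1364]);YAW=.913
def swing(o,g0,gs,show=True):
    """rows: rotate TCP about hinge from gate angle g0 to each g"""
    p0=np.array(o["position"]);R0=Ro.from_rotvec(o["orientation"]);q=o["joint_positions"]
    for g in gs:
        Z=Ro.from_euler('z',g-g0);v=Z.apply(np.r_[p0[:2]-H,0]);p=np.r_[H+v[:2],p0[2]];RR=Z*R0
        q2,e=ik(p,RR.as_matrix(),q)
        print(round(g,3),[round(float(x),1) for x in np.r_[R0.inv().apply(p-p0)*1000,(R0.inv()*RR).as_rotvec(degrees=True)]],q2.round(2)[[0,3,4,5]],round(float(e),4));q=q2
E
python3 - <<'E'
from swing import *
o=r.get_obs();v=o["position"][:2]-H;print(np.linalg.norm(v))
swing(o,.695,np.linspace(.695,.24,15)[1:])
E
```

```text
0.1362328641743619
0.662 [0.5, 4.4, -0.0, 0.0, 0.0, 1.9] [ 0.31 -0.01  1.24  0.31] 0.0
0.63 [0.8, 8.8, -0.1, 0.0, 0.0, 3.7] [ 0.3  -0.01  1.24  0.34] 0.0
0.597 [0.9, 13.2, -0.1, 0.0, 0.0, 5.6] [ 0.3  -0.01  1.24  0.37] 0.0
0.565 [1.0, 17.7, -0.1, 0.1, 0.0, 7.4] [ 0.3  -0.    1.24  0.4 ] 0.0
0.532 [0.8, 22.1, -0.1, 0.1, 0.1, 9.3] [ 0.3  -0.    1.24  0.43] 0.0
0.5 [0.6, 26.5, -0.2, 0.1, 0.1, 11.2] [ 0.3  -0.    1.24  0.46] 0.0
0.468 [0.2, 30.9, -0.2, 0.1, 0.1, 13.0] [ 0.29 -0.    1.25  0.49] 0.0
0.435 [-0.4, 35.3, -0.2, 0.1, 0.1, 14.9] [ 0.29 -0.    1.25  0.52] 0.0
0.402 [-1.1, 39.7, -0.2, 0.1, 0.1, 16.8] [ 0.29 -0.    1.25  0.54] 0.0
0.37 [-1.9, 44.0, -0.2, 0.1, 0.1, 18.6] [ 0.28 -0.    1.25  0.57] 0.0
0.338 [-2.9, 48.4, -0.3, 0.2, 0.1, 20.5] [ 0.28 -0.    1.25  0.6 ] 0.0
0.305 [-4.0, 52.6, -0.3, 0.2, 0.1, 22.3] [ 0.27 -0.    1.25  0.63] 0.0
0.272 [-5.2, 56.9, -0.3, 0.2, 0.1, 24.2] [ 0.27 -0.    1.26  0.66] 0.0
0.24 [-6.6, 61.1, -0.3, 0.2, 0.2, 26.1] [ 0.27 -0.    1.26  0.69] 0.0
```

```bash
python3 -m inch '[[0.3,2,0,0,0,0.9],[0.5,4.4,0,0,0,1.9],[0.8,8.8,0,0,0,3.7],[0.9,13.2,0,0,0,5.6],[1,17.7,0,0,0,7.4],[0.8,22.1,0,0,0,9.3],[0.6,26.5,0,0,0,11.2],[0.2,30.9,0,0,0,13],[0.2,30.9,0,0,0,13],[0.2,30.9,0,0,0,13]]'
python3 - <<'E'
from swing import *
o=r.get_obs();print(o["wrist_force"].round(2),o["torque"].round(3),o["grip_width"],o["position"])
R=Ro.from_rotvec(o["orientation"]).as_matrix();print("tool-frame force",(R.T@o["wrist_force"]).round(2),"yaz",np.arctan2(R[1,1],R[0,1]))
cv2.imwrite("pics/w10.png",r.camera("wrist"))
E
```

```text
time: 13.3
position: [0.4924, 0.2719, 0.1546]
orientation: [2.422, 1.996, -0.016]
wrist_force: [-4.4, -2.7, -4.4]
grip_width: 0.0116
[-4.41 -2.67 -4.41] [-0.548  0.515 -0.508] 0.011554679158613586 [0.49242165 0.27193529 0.15463492]
tool-frame force [-3.42 -3.79  4.47] yaz -0.19228749129744588
```

View pics/w10.png

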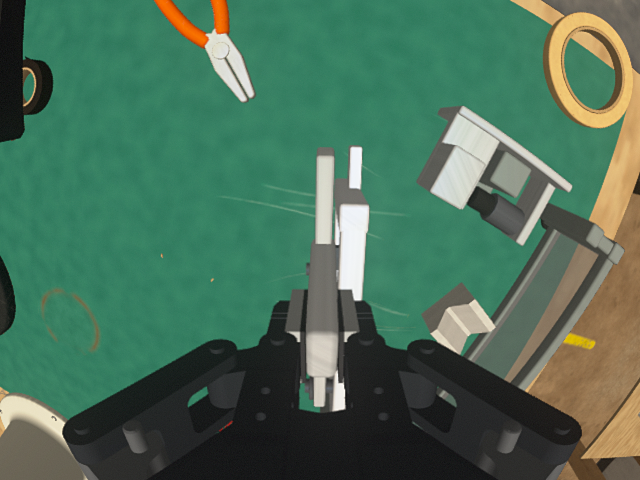

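```bash
python3 - <<'E'
from swing import *
o=r.get_obs()
swing(o,.467,[.42,.38,.34,.3,.26,.23,.2])
E
```

```text
0.42 [0.6, 6.4, -0.0, 0.0, 0.0, 2.7] [ 0.29 -0.01  1.25  0.53] 0.0
0.38 [0.9, 11.8, -0.1, 0.0, 0.0, 5.0] [ 0.28 -0.01  1.25  0.57] 0.0
0.34 [1.0, 17.2, -0.1, 0.1, 0.0, 7.3] [ 0.28 -0.01  1.25  0.6 ] 0.0
0.3 [0.8, 22.7, -0.1, 0.1, 0.0, 9.6] [ 0.28 -0.01  1.25  0.64] 0.0
0.26 [0.4, 28.1, -0.1, 0.1, 0.1, 11.9] [ 0.27 -0.    1.26  0.67] 0.0
0.23 [0.0, 32.1, -0.1, 0.1, 0.1, 13.6] [ 0.27 -0.    1.26  0.7 ] 0.0
0.2 [-0.5, 36.2, -0.2, 0.1, 0.1, 15.3] [ 0.26 -0.    1.26  0.72] 0.0
```

```bash
python3 -m inch '[[0.3,3.2,0,0,0,1.3],[0.6,6.4,0,0,0,2.7],[0.9,11.8,0,0,0,5],[1,17.2,0,0,0,7.3],[0.8,22.7,0,0,0,9.6],[0.5,26,0,0,0,11],[0.3,29,0,0,0,12.3],[0,32,0,0,0,13.6],[-0.3,34.3,0,0,0,14.5],[-0.5,36.2,0,0,0,15.3],[-0.5,36.2,0,0,0,15.3],[-0.5,36.2,0,0,0,15.3]]'
cat > st.py <<'E'
from swing import *
o=r.get_obs()
R=Ro.from_rotvec(o["orientation"]).as_matrix()
v=o["position"][:2]-H
print("t",round(float(o["time"]),2),"p",o["position"].round(4),"Ftool",(R.T@o["wrist_force"]).round(2),"Tz",o["torque"].round(2),"g(yaw)",(np.arctan2(R[1,1],R[0,1])+.658).round(4),"r",np.linalg.norm(v).round(4),"g(pos)",(np.arctan2(v[1],v[0])-YAW-np.arctan2(16,135.6)).round(4),"w",round(float(o["grip_width"]),4))
E
python3 st.py; python3 - <<'E'
from swing import *
cv2.imwrite("pics/w11.png",r.camera("wrist"));cv2.imwrite("pics/t11.png",r.camera("top")[140:340,195:435])
swing(r.get_obs(),.2,[.19,.18,.17,.16,.15,.14,.13,.12,.11,.10,.08,.06])
E
```

```text
time: 14.55
position: [0.5274, 0.2642, 0.1542]
orientation: [2.665, 1.656, -0.018]
wrist_force: [-5.3, -4.2, -5.1]
grip_width: 0.012
t 14.55 p [0.5274 0.2642 0.1542] Ftool [-6.08 -2.91  5.2 ] Tz [-0.81  0.82 -0.4 ] g(yaw) 0.1991 r 0.1354 g(pos) 0.2022 w 0.012
0.19 [0.2, 1.3, -0.0, 0.0, 0.0, 0.6] [ 0.26 -0.01  1.26  0.73] 0.0
0.18 [0.3, 2.7, -0.0, 0.0, 0.0, 1.1] [ 0.26 -0.01  1.26  0.74] 0.0
0.17 [0.4, 4.0, -0.0, 0.0, 0.0, 1.7] [ 0.26 -0.01  1.26  0.75] 0.0
0.16 [0.5, 5.4, -0.0, 0.0, 0.0, 2.3] [ 0.26 -0.01  1.26  0.76] 0.0
0.15 [0.6, 6.7, -0.0, 0.0, 0.0, 2.9] [ 0.26 -0.01  1.26  0.77] 0.0
0.14 [0.7, 8.1, -0.0, 0.0, 0.0, 3.4] [ 0.25 -0.01  1.26  0.78] 0.0
0.13 [0.8, 9.4, -0.0, 0.0, 0.0, 4.0] [ 0.25 -0.01  1.26  0.78] 0.0
0.12 [0.9, 10.8, -0.0, 0.1, 0.0, 4.6] [ 0.25 -0.01  1.26  0.79] 0.0
0.11 [0.9, 12.1, -0.0, 0.1, 0.0, 5.2] [ 0.25 -0.01  1.26  0.8 ] 0.0
0.1 [1.0, 13.5, -0.0, 0.1, 0.0, 5.7] [ 0.25 -0.01  1.26  0.81] 0.0
0.08 [1.0, 16.2, -0.1, 0.1, 0.0, 6.9] [ 0.25 -0.01  1.26  0.83] 0.0
0.06 [1.0, 18.9, -0.1, 0.1, 0.0, 8.0] [ 0.24 -0.01  1.27  0.84] 0.0
```

View pics/w11.png

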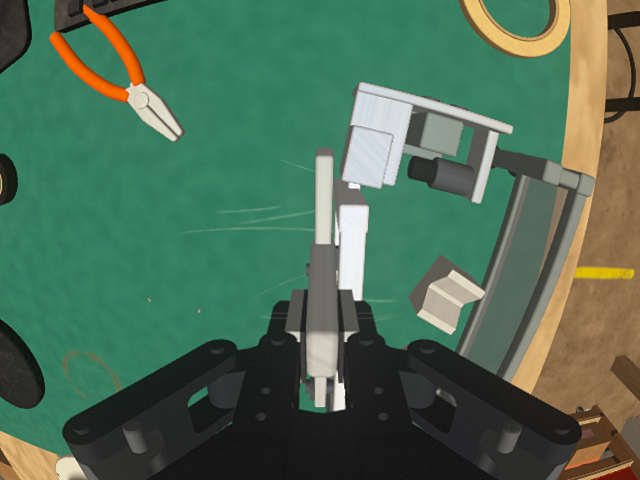

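```bash
python3 -m inch '[[0,1.3,0,0,0,0.6],[-0.2,2.7,0,0,0,1.1],[-0.3,4,0,0,0,1.7],[-0.3,5.4,0,0,0,2.3],[-0.2,6,0,0,0,2.6],[-0.2,6.7,0,0,0,2.9],[-0.2,6.7,0,0,0,2.9]]'
python3 st.py
```

```text
time: 15.35
position: [0.5336, 0.2615, 0.1544]
orientation: [2.706, 1.588, -0.016]
wrist_force: [-3.7, -3.9, -5.4]
grip_width: 0.0115
t 15.35 p [0.5336 0.2615 0.1544] Ftool [-5.14 -1.32  5.42] Tz [-0.42  0.75 -0.41] g(yaw) 0.1485 r 0.1351 g(pos) 0.1526 w 0.0115
```

```bash
python3 -m inch '[[-0.1,0.7,0,0,0,0.3],[-0.2,1.3,0,0,0,0.6],[-0.1,2,0,0,0,0.9],[0,2.7,0,0,0,1.1],[0,3.4,0,0,0,1.4],[0.1,4,0,0,0,1.7],[0.1,4,0,0,0,1.7]]'
python3 st.py
python3 -m inch '[[0.1,0.7,0,0,0,0.3],[0.2,1.3,0,0,0,0.6],[0.3,2,0,0,0,0.9],[0.3,2,0,0,0,0.9]]'
python3 st.py
```

```text
time: 16.05
position: [0.5372, 0.2598, 0.1545]
orientation: [2.73, 1.547, -0.015]
wrist_force: [-3.6, -2.9, -5.4]
grip_width: 0.0115
t 16.05 p [0.5372 0.2598 0.1545] Ftool [-4.29 -1.6   5.46] Tz [-0.41  0.71 -0.35] g(yaw) 0.1186 r 0.1349 g(pos) 0.1229 w 0.0115
time: 16.45
position: [0.5391, 0.2589, 0.1545]
orientation: [2.742, 1.526, -0.015]
wrist_force: [-4.6, -3.4, -5.6]
grip_width: 0.0117
t 16.45 p [0.5391 0.2589 0.1545] Ftool [-5.27 -2.13  5.66] Tz [-0.52  0.8  -0.35] g(yaw) 0.1029 r 0.135 g(pos) 0.1078 w 0.0117
```

```bash
python3 -m inch '[[-0.1,0.7,0,0,0,0.3],[-0.2,1.3,0,0,0,0.6],[-0.2,2,0,0,0,0.9],[-0.2,2.7,0,0,0,1.1],[-0.2,2.7,0,0,0,1.1]]'
python3 st.py
python3 -m inch '[[0.1,0.7,0,0,0,0.3],[0.2,1.3,0,0,0,0.6],[0.3,2,0,0,0,0.9],[0.3,2,0,0,0,0.9]]'
python3 st.py
```

```text
time: 16.95
position: [0.5414, 0.2576, 0.1547]
orientation: [2.757, 1.499, -0.013]
wrist_force: [-4.1, -3.6, -6.6]
grip_width: 0.011
t 16.95 p [0.5414 0.2576 0.1547] Ftool [-5.19 -1.44  6.67] Tz [-0.37  0.71 -0.3 ] g(yaw) 0.0836 r 0.1348 g(pos) 0.0882 w 0.011
time: 17.35
position: [0.5432, 0.2567, 0.1546]
orientation: [2.768, 1.478, -0.014]
wrist_force: [-4.4, -3.6, -6.8]
grip_width: 0.0117
t 17.35 p [0.5432 0.2567 0.1546] Ftool [-5.34 -1.68  6.9 ] Tz [-0.39  0.71 -0.27] g(yaw) 0.0679 r 0.1348 g(pos) 0.0731 w 0.0117
```

```bash
python3 -m inch '[[0,0.7,0,0,0,0.3],[0,1.3,0,0,0,0.6],[0,2,0,0,0,0.9],[0,2.7,0,0,0,1.1],[0,2.7,0,0,0,1.1]]'
python3 st.py
python3 - <<'E'
from plant import r
import cv2
a=r.camera("wrist");cv2.imwrite("pics/w12.png",cv2.resize(a[60:260,260:560],(750,500),interpolation=cv2.INTER_CUBIC))
E
```

```text
time: 17.85
position: [0.5455, 0.2554, 0.1547]
orientation: [2.782, 1.451, -0.013]
wrist_force: [-3.6, -3.6, -5.9]
grip_width: 0.0118
t 17.85 p [0.5455 0.2554 0.1547] Ftool [-4.98 -0.88  5.92] Tz [-0.33  0.75 -0.23] g(yaw) 0.0486 r 0.1346 g(pos) 0.0534 w 0.0118
```

View pics/w12.png

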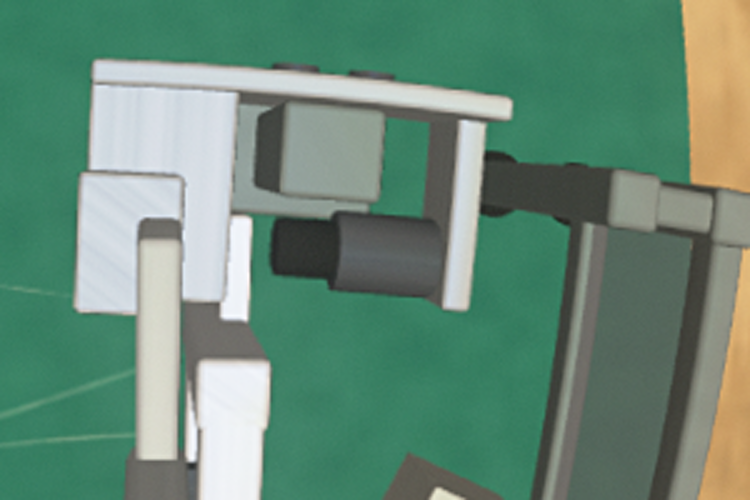

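```bash
python3 -m inch '[[0,0.7,0,0,0,0.3],[0,1.3,0,0,0,0.6],[0,2,0,0,0,0.9],[0,2.7,0,0,0,1.1],[0,2.7,0,0,0,1.1]]'
python3 st.py
python3 -m inch '[[0.1,0.5,0,0,0,0.2],[0.1,1,0,0,0,0.4],[0.1,1.4,0,0,0,0.6],[0.1,1.4,0,0,0,0.6]]'
python3 st.py
```

```text
time: 18.4
position: [0.5478, 0.254, 0.1549]
orientation: [2.796, 1.424, -0.012]
wrist_force: [-5.0, -3.1, -6.5]
grip_width: 0.0115
t 18.4 p [0.5478 0.254  0.1549] Ftool [-5.39 -2.27  6.51] Tz [-0.2   0.72 -0.31] g(yaw) 0.0293 r 0.1345 g(pos) 0.0335 w 0.0115
time: 18.8
position: [0.5489, 0.2533, 0.1549]
orientation: [2.804, 1.41, -0.012]
wrist_force: [-4.5, -3.2, -6.9]
grip_width: 0.0114
t 18.8 p [0.5489 0.2533 0.1549] Ftool [-5.17 -1.66  6.98] Tz [-0.21  0.63 -0.32] g(yaw) 0.019 r 0.1345 g(pos) 0.0235 w 0.0114
```

```bash
python3 -m inch '[[0.1,0.5,0,0,0,0.2],[0.1,1,0,0,0,0.4],[0.1,1.4,0,0,0,0.6],[0.1,1.4,0,0,0,0.6]]'
python3 st.py
python3 -m inch '[[0.1,0.5,0,0,0,0.2],[0.1,1,0,0,0,0.4],[0.1,1.4,0,0,0,0.6],[0.1,1.4,0,0,0,0.6]]'
python3 st.py
```

```text
time: 19.2
position: [0.5499, 0.2528, 0.1549]
orientation: [2.811, 1.396, -0.013]
wrist_force: [-4.4, -2.1, -6.3]
grip_width: 0.0113
t 19.2 p [0.5499 0.2528 0.1549] Ftool [-4.25 -2.25  6.3 ] Tz [-0.14  0.74 -0.15] g(yaw) 0.009 r 0.1345 g(pos) 0.0157 w 0.0113
time: 19.6
position: [0.5505, 0.2525, 0.1547]
orientation: [2.819, 1.382, -0.014]
wrist_force: [-6.9, -0.0, -6.3]
grip_width: 0.0117
t 19.6 p [0.5505 0.2525 0.1547] Ftool [-4.19 -5.41  6.38] Tz [0.07 0.94 0.  ] g(yaw) -0.0008 r 0.1345 g(pos) 0.0107 w 0.0117
```

```bash
python3 -m inch '[[0,0.4,0,0,0,0],[0.1,0.8,0,0,0,0.1],[0.1,1.2,0,0,0,0.1],[0.1,1.2,0,0,0,0.1]]'
python3 st.py
python3 -m inch '[[0,0.4,0,0,0,0.1],[0.1,0.8,0,0,0,0.2],[0.1,1,0,0,0,0.2],[0.1,1,0,0,0,0.2]]'
python3 st.py
python3 - <<'E'
from plant import r
import cv2
a=r.camera("wrist");cv2.imwrite("pics/w13.png",cv2.resize(a[60:260,260:560],(750,500),interpolation=cv2.INTER_CUBIC))
E
```

```text
time: 20.0
position: [0.5509, 0.2524, 0.1546]
orientation: [2.821, 1.381, -0.015]
wrist_force: [-9.4, 1.8, -4.9]
grip_width: 0.0115
t 20.0 p [0.5509 0.2524 0.1546] Ftool [-4.29 -8.47  4.99] Tz [ 0.2   1.22 -0.09] g(yaw) -0.0023 r 0.1346 g(pos) 0.0076 w 0.0115
time: 20.4
position: [0.5512, 0.2522, 0.1545]
orientation: [2.824, 1.377, -0.016]
wrist_force: [-10.0, 2.7, -5.1]
grip_width: 0.0114
t 20.4 p [0.5512 0.2522 0.1545] Ftool [-4.03 -9.54  5.15] Tz [ 0.37  1.39 -0.06] g(yaw) -0.0056 r 0.1347 g(pos) 0.0048 w 0.0114
```

View pics/w13.png

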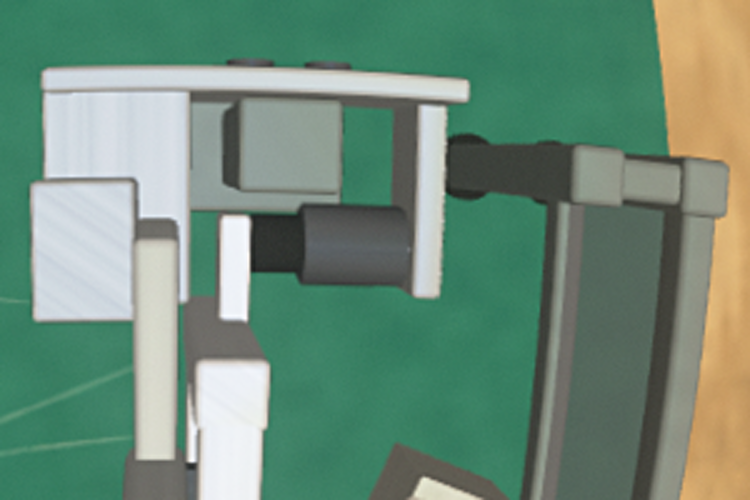

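```bash
python3 -m inch '[[0,0.4,0,0,0,0.1],[0.1,0.8,0,0,0,0.2],[0.1,1.2,0,0,0,0.3],[0.1,1.2,0,0,0,0.3],[0.1,1.2,0,0,0,0.3]]'
python3 st.py
python3 -m inch '[[0,0.4,0,0,0,0.1],[0.1,0.8,0,0,0,0.2],[0.1,1,0,0,0,0.3],[0.1,1,0,0,0,0.3],[0.1,1,0,0,0,0.3]]'
python3 st.py
python3 - <<'E'
from plant import r
import cv2
a=r.camera("wrist");cv2.imwrite("pics/w14.png",cv2.resize(a[60:260,260:560],(750,500),interpolation=cv2.INTER_CUBIC))
E
```

```text
time: 20.95
position: [0.5517, 0.252, 0.1544]
orientation: [-2.826, -1.37, 0.017]
wrist_force: [-12.6, 4.1, -4.1]
grip_width: 0.0116
t 20.95 p [0.5517 0.252  0.1544] Ftool [ -4.56 -12.4    4.23] Tz [0.47 1.67 0.01] g(yaw) -0.0103 r 0.1347 g(pos) 0.001 w 0.0116
time: 21.45
position: [0.5521, 0.2518, 0.1543]
orientation: [-2.829, -1.363, 0.018]
wrist_force: [-13.5, 5.0, -4.2]
grip_width: 0.0114
t 21.45 p [0.5521 0.2518 0.1543] Ftool [ -4.48 -13.63   4.38] Tz [0.55 1.8  0.08] g(yaw) -0.0151 r 0.1348 g(pos) -0.0023 w 0.0114
```

View pics/w14.png

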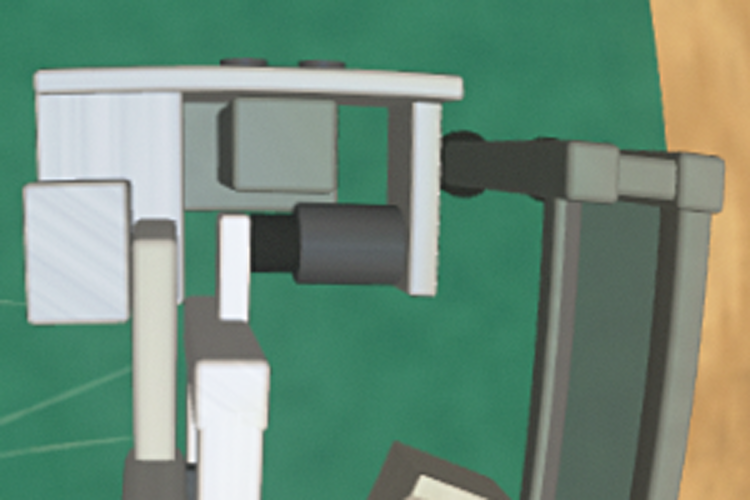

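```bash
python3 -m inch '[[0,0.3,0,0,0,0],[0,0.6,0,0,0,0],[0,0.8,0,0,0,0.1],[0,0.8,0,0,0,0.1]]'
python3 st.py
python3 -m inch '[[2,0,2.5,0,0,0],[4,0,5.1,0,0,0],[5.9,0,7.7,0,0,0],[7.8,0,10.4,0,0,0],[7.8,0,10.4,0,0,0]]'
python3 st.py
python3 - <<'E'
from plant import r
import cv2
a=r.camera("wrist");cv2.imwrite("pics/w15.png",cv2.resize(a[60:260,260:560],(750,500),interpolation=cv2.INTER_CUBIC))
E
```

```text
time: 21.9
position: [0.5523, 0.2516, 0.1543]
orientation: [-2.829, -1.36, 0.019]
wrist_force: [-14.7, 6.8, -3.2]
grip_width: 0.0117
t 21.9 p [0.5523 0.2516 0.1543] Ftool [ -3.87 -15.72   3.39] Tz [0.73 2.   0.11] g(yaw) -0.0168 r 0.1348 g(pos) -0.0045 w 0.0117
time: 22.4
position: [0.5574, 0.258, 0.1442]
orientation: [-2.83, -1.36, 0.018]
wrist_force: [-14.0, 6.7, -1.7]
grip_width: 0.0116
t 22.4 p [0.5574 0.258  0.1442] Ftool [ -3.49 -15.11   1.82] Tz [ 0.67  2.06 -0.06] g(yaw) -0.0169 r 0.1428 g(pos) -0.0118 w 0.0116
```

View pics/w15.png

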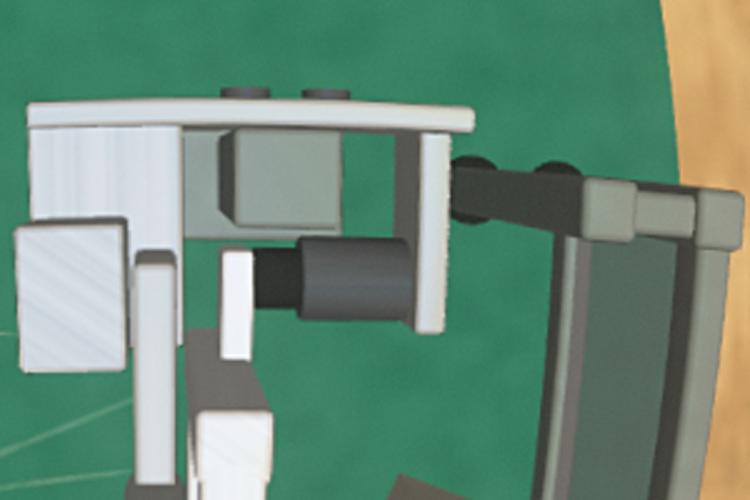

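```bash
python3 -m inch '[[1.7,0,2.7,0,0,0],[3.4,0,5.4,0,0,0],[4.8,0,7.6,0,0,0],[4.8,0,7.6,0,0,0]]'
python3 st.py
python3 -m inch '[[0.8,0,1.4,0,0,0],[1.4,0,2.4,0,0,0],[1.4,0,2.4,0,0,0]]'
python3 st.py
python3 - <<'E'
from plant import r
import cv2
a=r.camera("wrist");cv2.imwrite("pics/w16.png",cv2.resize(a[60:260,260:560],(750,500),interpolation=cv2.INTER_CUBIC))
E
```

```text
time: 22.85
position: [0.5606, 0.2618, 0.1369]
orientation: [-2.83, -1.36, 0.017]
wrist_force: [-14.2, 7.9, -1.7]
grip_width: 0.0114
t 22.85 p [0.5606 0.2618 0.1369] Ftool [ -2.68 -15.99   1.83] Tz [ 0.7   2.08 -0.07] g(yaw) -0.017 r 0.1477 g(pos) -0.0165 w 0.0114
time: 23.15
position: [0.5614, 0.2628, 0.1346]
orientation: [-2.83, -1.36, 0.017]
wrist_force: [-15.3, 7.0, 0.9]
grip_width: 0.0117
t 23.15 p [0.5614 0.2628 0.1346] Ftool [ -4.15 -16.34  -0.76] Tz [ 0.65  2.1  -0.12] g(yaw) -0.0171 r 0.149 g(pos) -0.0178 w 0.0117
```

View pics/w16.png

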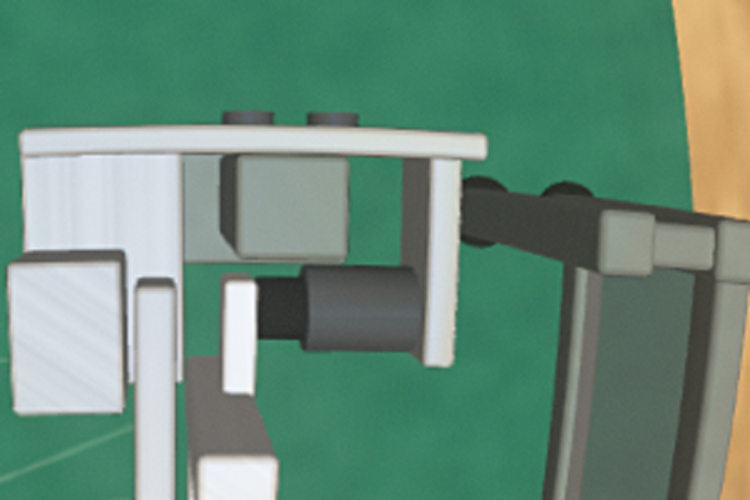

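```bash
python3 -m inch '[[0.3,0,0.5,0,0,0],[0.5,0,1,0,0,0],[0.5,0,1,0,0,0]]'
python3 st.py
python3 -m inch '[[0,-0.4,0,0,0,0],[0,-0.8,0,0,0,0],[0,-1.2,0,0,0,0],[0,-1.6,0,0,0,0],[0,-2,0,0,0,0],[0,-2,0,0,0,0],[0,-2,0,0,0,0]]'
python3 st.py
```

```text
time: 23.5
position: [0.5616, 0.2628, 0.1344]
orientation: [-2.83, -1.36, 0.018]
wrist_force: [-17.3, 5.3, 4.0]
grip_width: 0.0118
t 23.5 p [0.5616 0.2628 0.1344] Ftool [ -6.68 -16.85  -3.85] Tz [ 0.3   2.5  -0.17] g(yaw) -0.0172 r 0.1491 g(pos) -0.0191 w 0.0118
time: 24.2
position: [0.5611, 0.2632, 0.1344]
orientation: [2.831, 1.36, -0.016]
wrist_force: [-12.9, 2.3, 2.1]
grip_width: 0.0115
t 24.2 p [0.5611 0.2632 0.1344] Ftool [ -6.3  -11.54  -2.03] Tz [-0.04  2.01  0.1 ] g(yaw) -0.0171 r 0.1491 g(pos) -0.0147 w 0.0115
```

```bash
python3 -m inch '[[0,-0.4,0,0,0,0],[0,-0.8,0,0,0,0],[0,-1.2,0,0,0,0],[0,-1.6,0,0,0,0],[0,-2,0,0,0,0],[0,-2,0,0,0,0],[0,-2,0,0,0,0]]'
python3 st.py
python3 -m inch '[[0,-0.4,0,0,0,0],[0,-0.8,0,0,0,0],[0,-1.2,0,0,0,0],[0,-1.6,0,0,0,0],[0,-1.6,0,0,0,0]]'
python3 st.py
python3 - <<'E'
from plant import r
import cv2
a=r.camera("wrist");cv2.imwrite("pics/w17.png",cv2.resize(a[60:260,260:560],(750,500),interpolation=cv2.INTER_CUBIC))
E
```

```text
time: 24.9
position: [0.5605, 0.2635, 0.1344]
orientation: [2.829, 1.36, -0.014]
wrist_force: [-10.3, -0.4, 1.4]
grip_width: 0.0115
t 24.9 p [0.5605 0.2635 0.1344] Ftool [-6.79 -7.79 -1.35] Tz [-0.21  1.65  0.3 ] g(yaw) -0.017 r 0.1492 g(pos) -0.0101 w 0.0115
time: 25.4
position: [0.5601, 0.2638, 0.1345]
orientation: [2.828, 1.359, -0.012]
wrist_force: [-6.2, -2.3, -0.1]
grip_width: 0.0116
t 25.4 p [0.5601 0.2638 0.1345] Ftool [-5.71 -3.4   0.2 ] Tz [-0.51  1.3   0.42] g(yaw) -0.0168 r 0.1492 g(pos) -0.0064 w 0.0116
```

View pics/w17.png

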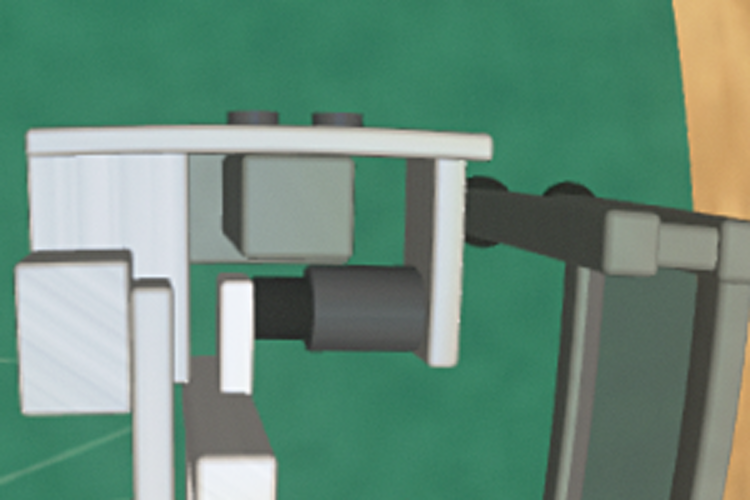

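```bash
python3 -m inch '[[0,-0.3,0,0,0,0],[0,-0.5,0,0,0,0],[0,-0.5,0,0,0,0]]'
python3 st.py
python3 -m inch '[[0,0,0,0,0,0],[0,0,0,0,0,0],[0,0,0,0,0,0],[0,0,0,0,0,0],[0,0,0,0,0,0],[0,0,0,0,0,0],[0,0,0,0,0,0],[0,0,0,0,0,0]]' 0.75
python3 st.py
python3 - <<'E'
from plant import r
import cv2
a=r.camera("wrist");cv2.imwrite("pics/w18.png",a)
E
```

```text
time: 25.75
position: [0.56, 0.2639, 0.1345]
orientation: [2.827, 1.358, -0.012]
wrist_force: [-5.7, -4.3, -1.6]
grip_width: 0.0117
t 25.75 p [0.56   0.2639 0.1345] Ftool [-6.86 -1.77  1.68] Tz [-0.59  1.08  0.46] g(yaw) -0.017 r 0.1492 g(pos) -0.0062 w 0.0117
time: 26.55
position: [0.5599, 0.2639, 0.1334]
orientation: [2.83, 1.356, -0.012]
wrist_force: [0.1, -0.4, -0.5]
grip_width: 0.0641
t 26.55 p [0.5599 0.2639 0.1334] Ftool [-0.28  0.33  0.52] Tz [-0.02 -0.   -0.04] g(yaw) -0.0193 r 0.1491 g(pos) -0.0055 w 0.0641
```

View pics/w18.png

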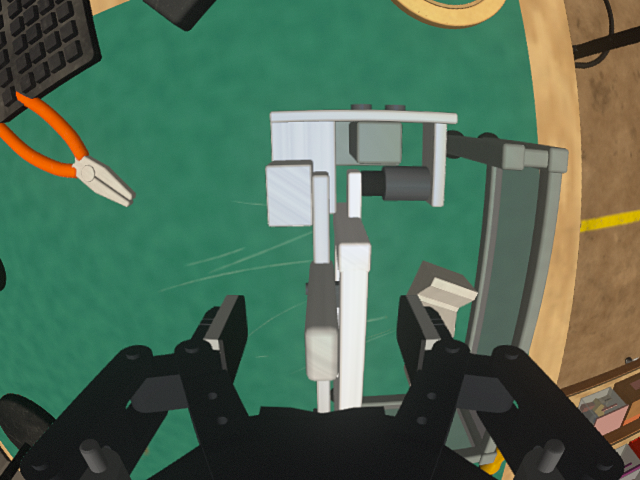

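Hands off, the bar is still behind the lip and the gate has stayed shut. I'll withdraw straight up and check.

```bash
python3 -m inch '[[0,0,-15,0,0,0],[0,0,-35,0,0,0],[0,0,-60,0,0,0],[0,0,-90,0,0,0],[0,0,-120,0,0,0],[0,0,-150,0,0,0],[0,0,-150,0,0,0],[0,0,-150,0,0,0]]'
python3 - <<'E'
from plant import r
import cv2
a=r.camera("wrist");cv2.imwrite("pics/w19.png",cv2.resize(a[100:380,220:540],(685,600),interpolation=cv2.INTER_CUBIC))
a=r.camera("side")[150:350,200:440];cv2.imwrite("pics/s19.png",cv2.resize(a,(720,600),interpolation=cv2.INTER_CUBIC))
E
```

```text
time: 27.4
position: [0.5611, 0.265, 0.285]
orientation: [2.829, 1.355, -0.008]
wrist_force: [-0.0, 0.1, -1.0]
grip_width: 0.0638
```

View pics/w19.png

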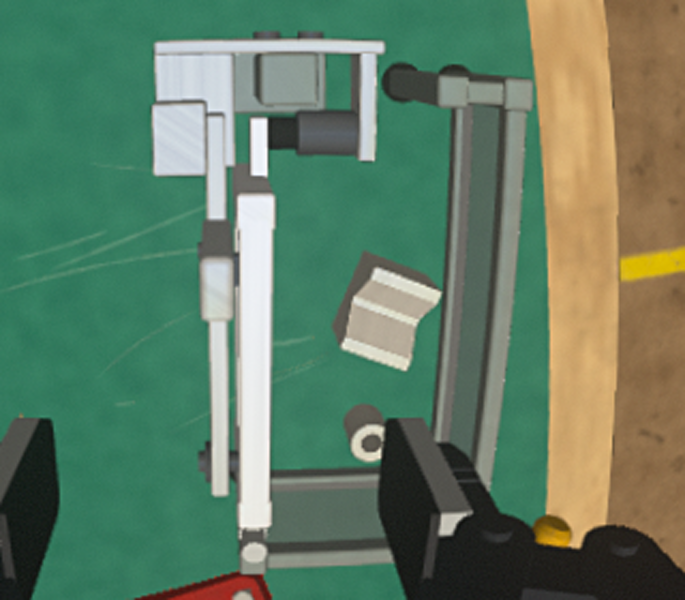

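View pics/s19.png

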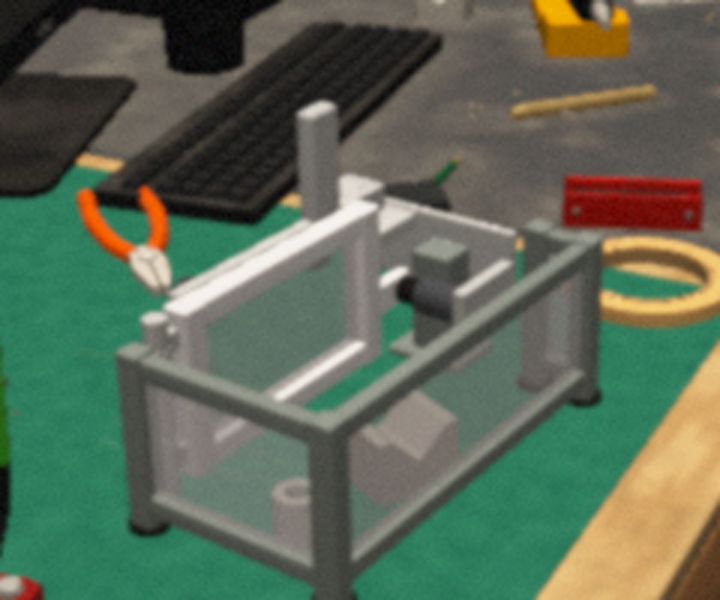

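```bash
python3 - <<'E'
from swing import *
w=r.camera_info("wrist")
print("side tab", proj(S,(.56,.264,.168)), "seen",(200+318/3,150+107/3), "px per 10mm", proj(S,(.56,.264,.168))-proj(S,(.56,.264,.178)))
g=np.array([np.cos(.913-.006),np.sin(.913-.006)]);out=np.array([-g[1],g[0]])
for z in (.106,.112): print("bar end",z,proj(w,np.r_[H+.205*g+.016*out,z],True),"seen",(220+216/2.14,100+115/2.14))
print(r.get_obs()["time"])
E
```

```text
side tab [305.67562145 183.95708428] seen (306.0, 185.66666666666666) px per 10mm [0.22612033 5.90431254]
bar end 0.106 [322.40416177 148.84114215] seen (320.93457943925233, 153.73831775700933)
bar end 0.112 [322.41381285 149.32330716] seen (320.93457943925233, 153.73831775700933)
27.5
```

```bash
python3 -c "
from plant import r
r.job_done(); print(r.get_obs()['time'])"
```

```text
the job is handed in; nothing more can be done
the job is handed in; nothing more can be done
```

The gate is latched and the job was handed in at about 27.5 s; no verdict was reported.

**What I did:**
- I pinched the tab and lifted the bar to about 0.2 rad.
- I swung the gate in slowly until I felt the buffer at about 0.015 rad.
- I pressed to about 16 N at the tab, roughly 9–11 N at the buffer by my estimate. The 8–12 N guide is for a pull at the tab; I was pulling closer to the hinge and a little above what was needed.
- I lowered the bar behind the lip until it met its rest, eased the gate back onto the lip, opened the fingers and withdrew 150 mm upwards.

**Last checks, hands off:**
- **Gate:** it stayed shut at about −0.006 rad, with the bar against the lip's inner face and the tongue still pressing the buffer.
- **Bar:** the tab top was within about 2 px (3 mm) of its level position in the side view. That is no finer than the 0.025 rad limit, so the stronger sign is that the bar stopped on its rest while being lowered.
- **V-block and bush:** they look to be where they were, judged by eye in the pictures.
- **Disagreement:** the bar end in the wrist view was about 5 px from where I predicted it along the gate, which I put down to hinge and calibration error.
- **Not measured:** the holding force after release.

On the way over, the arm passed straight through the bow standing on the bench. I felt no contact force and concluded that this clutter is not solid.

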